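Hang the refilled soap bottle in its holder and prime the pump

ROBOT

A 7-joint arm with a two-finger parallel gripper is mounted at the origin on a cart in front of the work surface, level with it; the furniture and walls round the work are solid. World frame = base frame: x ahead of the robot, y to its left, z up, the work surface at z = 0. Lengths are in m, angles in rad, forces in N, time in s.
With the tool pointing down it reaches from about 0.4 to 0.9 m from the base axis. Payload 5.5 kg.
Tool frame: the origin (TCP) lies at the very end of the fingers, on their centre line; the grasp point (between the pads) lies 19 mm behind it; z points along the fingers, y is the direction in which the jaws open and shut (so a half turn about z gives the same grasp; the last joint's range is limited). The gripper opens to 92 mm and grips with 3 to 60 N. Pads are 19 mm wide; open, the fingers measure 130 mm over their backs; the gripper's body (75 mm by 190 mm) begins 47 mm behind the grasp point.
Start: joints at [1.397, 0.501, -0.427, 1.55, 0.221, 1.138, -0.21], TCP at [0.275, -0.589, 0.227] pointing down, gripper open.
Joint ranges: [-2.88, 2.88], [-0.31, 2.03], [-1.54, 1.56], [0.2, 2.42], [-1.41, 4.55], [0.19, 2.02], [-2.57, 2.57]. Speed limits (rad/s): [2.57, 2.57, 3.14, 3.14, 3.14, 3.14, 3.14].

INTERFACE

Orientations are given as a rotation vector (axis times angle).
In Python, from bench import r gives the robot as it stands.
- The arm moves only by the tool arm_command, never from a script. Its argument "moves" is a list of rows, each an object with "linear": the shift along the tool's x, y, z in mm, a list of three; "delta_rot": the turn, a rotation vector about the tool's x, y, z in degrees, a list of three; "claw": the gripper command: -1 is shut, 1 is fully open, values between are in proportion. In form: [{"linear": [tx, ty, tz], "delta_rot": [ax, ay, az], "claw": claw}, ...]. A call has 1 to 12 rows; each row shifts and turns the commanded pose from where the row before left it, along the tool's axes as they then stand; what a row does not reach is not made up. A row lasts 1/12 s, in which the tool goes at most 41.7 mm and 7.16 degrees, less where a joint would pass 70% of its speed; a pose out of reach is approached as far as the arm can. A call is refused whole if a number of a shift passes 41.7 or a number of a turn 7.16, either way. A call with a gripper value outside its range is refused whole. The fingers move at their own pace and stop on an object; "squeeze" is the grip in N (left out, the last holds). Time passes only in rows, so rows that do not move let the fingers close. It gives the time, the measured TCP pose, the force and the opening at its end, in the units of the state.
- r.read_state(): the state, without advancing time (a new reading comes with each control period).
- r.capture(name): name is "scene" or "side" or "wrist"; returns a dict with "img" (480x640x3 uint8, red, green, blue), "vfov" (degrees; the focal length in pixels is half the picture's height over the tangent of half this angle, whatever the lens; pixels are square), "cx", "cy" (the principal point, pixels), "k1" (the pictures are not rectified: a ray, as slopes to the right and down, at radius r is drawn at 1 + k1 r^2 times it, then the intrinsics apply), "R" (3x3) and "t" (3): a world point X has camera coordinates R X + t. Camera axes: x right, y down, z forward; pixel columns grow to the right and rows downward; lengths in m; the calibration is good to about 2 mm. A picture is of the moment at which its call begins. There is no depth.
- r.sign_off(): hands the job in, once; it reports no verdict.
The state is a dict: "time_s": time; "joint_pos": joint angles; "qvel": joint speeds; "tau": joint torques, N m; "tcp_pos": TCP position; "tool_rot": TCP orientation; "wrist_force": force on the tool from outside, world axes, zero at the start; "torque": the same for the moment, N m; "gripper_width": finger opening in m.
Only numpy, scipy, OpenCV 4.12 (cv2) and the standard library are available. Lean on these libraries where they do the work, as an engineer would, in place of code of your own. Each camera call takes 0.05 s, during which the arm holds its last target.

TASK

The square soap bottle standing on the worktop has been refilled: slide its neck into the free fork of the sink holder, between collar and shoulder, and let it down so that it hangs upright by its collar behind the upturned tips, spout to the front over the drip dish, and let go. Then prime it by pressing its pump head all the way down to the stop and letting it rise again. Keep the bottle upright, do not work the pump before the bottle hangs, and do not shift the round bottle or the other things standing about.

Things in the scene. Friction and masses are not known exactly. Their poses are not given: they have to be found in the camera images.
- soap_bottle: the refilled bottle: square, amber, black pump, loose on the worktop, 0.25 kg. Origin: centre of its underside, z up, spout along its -x. Body 52 x 52 (sides along x and y) up to z 84, shoulder narrowing to z 113; bare neck 26 dia, z 113 to 140; collar flange 38 dia, z 140 to 145; closure 32 dia to z 160; pump head 34 dia, z 175 to 197 when up; spout at z 188, 10 thick, reaching 53 from the axis
- collar (a point): point on the soap bottle's axis at the underside of its collar flange (z 140 of the bottle)
- pump (a joint): travel of the soap bottle's pump head in m: 0 up, 0.014 down on its stop; spring, 4 N to start and 10 N at the stop
- pump_top (a point): centre of the flat top of the soap bottle's pump head (z 197 of the bottle when up); moves with the head
- spout_tip (a point): under the tip of the soap bottle's spout, 48 from the bottle's axis
- holder: dark steel sink holder with a bamboo shelf, fixed. Origin: underside, midway below its two neck forks; x to its back, so bottles go in from its -x side; z up. Tray 160 (x) x 250 (y), floor 5 thick, rim 11. Fork seats at x 0, y +75 and -75. Back strip at x 64, posts 12 dia at x 72, y +-112. Shelf x -15 to 80, y +-125, underside z 330, rail to z 363. A bottle hangs with its underside at z 23
- place_near (a point): seat of the fork at the holder's y +75, on the slot's axis at the top face (z 163) of the fork plate; axes as the holder's. Each fork: plate 74 wide and 5 thick, open-fronted slot 30 wide from x -28 to 15, tine tips from x -28 to -21 turned up by 5 (to z 168)
- place_far (a point): seat of the fork at the holder's y -75, otherwise the same as place_near
- round_bottle: the other bottle, hanging loose in the occupied fork: round amber body 56 dia x 85 high, with the same neck, collar, pump and spout sizes as the soap bottle; origin centre of its underside, spout to -x. Leave it hanging
- drip_dish: white dish, 60 dia x 10 high, fixed on the holder's tray under the free fork's spout; its origin lies on the tray floor straight below the free fork's seat, the dish's centre is 45 from it along -x
- tin: shallow food tin, 86 dia x 40 high mm, loose bystander on the worktop; origin: centre of its underside, z up
- spice_jar: small spice jar with black cap, 40 dia x 105 high mm, loose bystander on the worktop; origin: centre of its underside, z up
- food_jar: jar with yellow lid, 64 dia x 100 high mm, loose bystander on the worktop; origin: centre of its underside, z up
- tall_glass: tall drinking glass, 69 dia x 133 high mm, loose bystander on the worktop; origin: centre of its underside, z up
- mill: wooden pepper mill, 58 dia x 150 high mm, loose bystander on the worktop; origin: centre of its underside, z up
- lemon: lemon lying on its side, 83 x 58 x 58 mm, loose bystander on the worktop; origin: centre of its underside, z up
- teaspoon: steel teaspoon lying flat, 130 x 26 x 11 mm, loose bystander on the worktop; origin: centre of its underside, z up
Mind the look-alikes: they are no part of the job. Leave any pink or red look-alike of the round_bottle alone.

How it is judged:
By the outcome, as a careful person would: the job done as asked, in the order asked, and still so for the second after the job is handed in, with the robot touching nothing.
It also fails if it takes over 58 s, if anything falls off the work surface, if the arm or the gripper's body presses on something with over 40 N, if the wrist force passes 120 N, or if a joint passes its speed limit or range.

## Working session

There is one attempt and no reset: what is moved stays moved. The work goes in short steps, Python scripts to look and compute and a tool call to move; the robot and the scene stay as the last step left them, time stands still between calls to the robot, and variables do not carry over. Pictures are saved under pics/ and viewed, and the job is handed in when it is done.

Besides the shell and the picture viewer there is one more tool, called after "Call:" by a JSON object that holds its "name" and its "arguments". arm_command: Moves the arm, as the interface text tells. Its arguments: {"type":"object","properties":{"moves":{"type":"array"},"squeeze":{"type":"number"}},"required":["moves"]}

```bash
ls; mkdir -p pics
python3 - <<'E'
from bench import r
import cv2, numpy as np
s=r.read_state(); print({k:np.round(v,3).tolist() for k,v in s.items()})
for n in ["scene","side","wrist"]:
    c=r.capture(n); cv2.imwrite(f"pics/{n}0.png",c["img"][:,:,::-1])
    print(n,c["vfov"],c["cx"],c["cy"],c["k1"],np.round(c["R"],4).tolist(),np.round(c["t"],4).tolist(),"cam",np.round(-np.array(c["R"]).T@c["t"],3))
E
```

```text
pics
{'time_s': 0.0, 'joint_pos': [1.397, 0.502, -0.427, 1.551, 0.221, 1.138, -0.21], 'qvel': [-0.0, 0.001, 0.002, 0.0, -0.001, 0.001, -0.0], 'tau': [0.001, -56.659, -5.816, -27.912, -0.069, 0.031, 0.0], 'tcp_pos': [0.275, -0.588, 0.226], 'tool_rot': [-3.065, -0.68, 0.001], 'wrist_force': [-0.178, 0.373, -0.002], 'torque': [0.025, 0.002, 0.043], 'gripper_width': 0.092}
scene 51.67671711937635 321.439000092113 243.41802405796503 -0.034476822431356934 [[0.8909, -0.4542, -0.0033], [-0.3231, -0.6288, -0.7073], [0.3192, 0.6312, -0.7069]] [-0.4021, 0.5291, 0.9334] cam [ 0.231 -0.439  1.033]
side 54.095164824326474 325.5346510374066 237.21337575782204 0.028622320576560684 [[-0.9038, -0.4278, -0.0098], [-0.2736, 0.5954, -0.7554], [0.329, -0.6801, -0.6552]] [0.6881, 0.0686, 1.1524] cam [0.262 1.037 0.814]
wrist 69.14121735790411 320.09331740431503 242.2060712351659 0.0058300594035022415 [[0.4227, -0.9063, -0.0018], [-0.877, -0.4095, 0.2516], [-0.2287, -0.1048, -0.9678]] [-0.6486, -0.0312, 0.3901] cam [ 0.336 -0.56   0.384]
```

View pics/scene0.png

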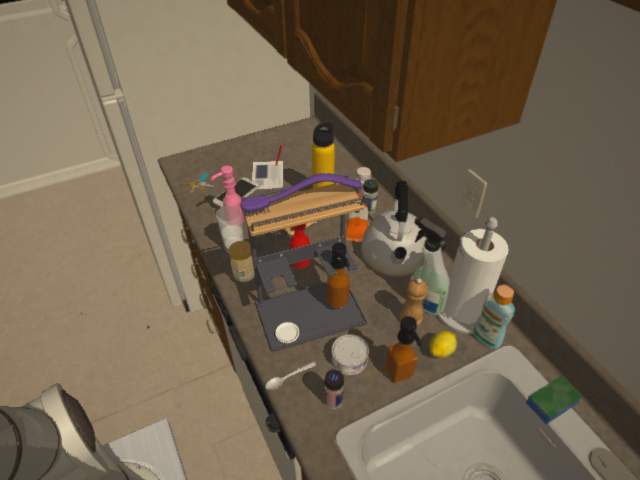

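View pics/side0.png

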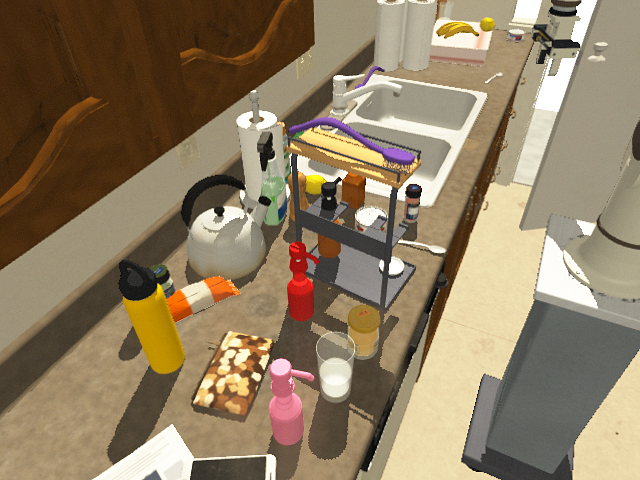

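View pics/wrist0.png

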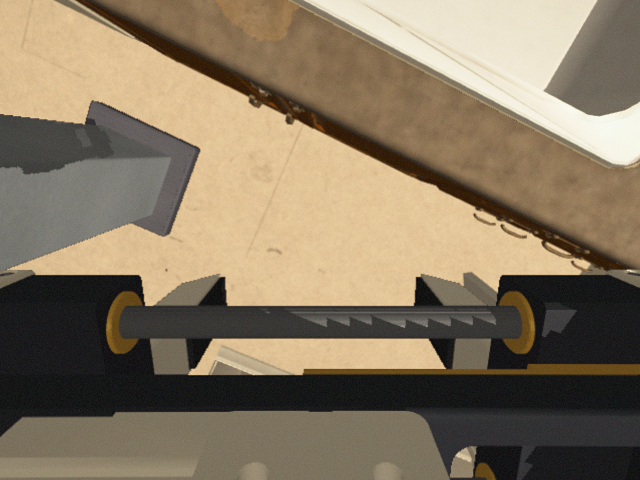

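Run:
```python
import cv2
a=cv2.imread("pics/scene0.png"); b=cv2.imread("pics/side0.png")
cv2.imwrite("pics/c1.png",cv2.resize(a[305:405,325:455],None,fx=6,fy=6,interpolation=cv2.INTER_CUBIC))
cv2.imwrite("pics/c2.png",cv2.resize(a[175:355,230:380],None,fx=3.3,fy=3.3,interpolation=cv2.INTER_CUBIC))
cv2.imwrite("pics/c3.png",cv2.resize(b[110:310,270:440],None,fx=3,fy=3,interpolation=cv2.INTER_CUBIC))
```

```text
(no output)
```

View pics/c1.png

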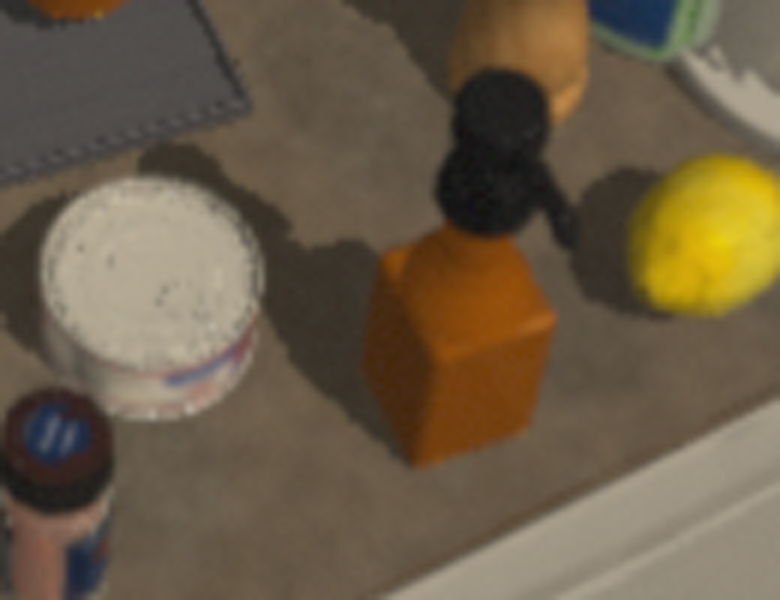

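View pics/c2.png

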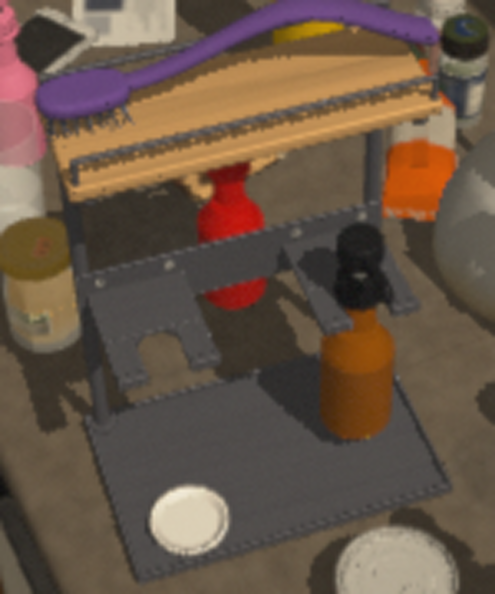

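View pics/c3.png

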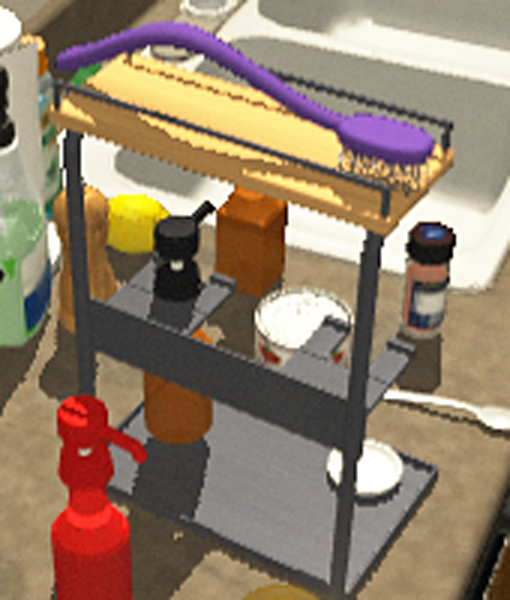

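```bash
cat > h.py <<'E'
import numpy as np, cv2
def setup(c):
    f=240/np.tan(np.radians(c["vfov"]/2)); return f
def ray(c,u,v):
    f=setup(c); p=np.array([(u-c["cx"])/f,(v-c["cy"])/f]); q=p.copy()
    for _ in range(20): q=p/(1+c["k1"]*(q@q))
    R=np.array(c["R"]);t=np.array(c["t"])
    d=R.T@np.array([q[0],q[1],1]); return -R.T@t, d
def onz(c,u,v,z):
    o,d=ray(c,u,v); return o+d*(z-o[2])/d[2]
def tri(c1,p1,c2,p2):
    o1,d1=ray(c1,*p1);o2,d2=ray(c2,*p2)
    A=np.stack([d1,-d2],1); s=np.linalg.lstsq(A,o2-o1,rcond=None)[0]
    a=o1+d1*s[0]; b=o2+d2*s[1]; return (a+b)/2, np.linalg.norm(a-b)
def proj(c,X):
    q=np.array(c["R"])@np.array(X)+np.array(c["t"]); s=q[:2]/q[2]; s=s*(1+c["k1"]*(s@s)); f=setup(c)
    return np.array([c["cx"]+f*s[0],c["cy"]+f*s[1]])
E
python3 - <<'E'
from bench import r
from h import *
np.set_printoptions(precision=4,suppress=True)
c=r.capture("scene"); s=r.capture("side")
import pickle; pickle.dump((c,s),open("cal.pkl","wb"))
a=lambda u,v:((u+.5)/6-.5+325,(v+.5)/6-.5+305)
b=lambda u,v:((u+.5)/3.3-.5+230,(v+.5)/3.3-.5+175)
d=lambda u,v:((u+.5)/3-.5+270,(v+.5)/3-.5+110)
for n,p,z in [("bot front",(417,465),0),("bot right",(525,430),0),("bot left",(367,362),0),("sh front",(437,358),.084),("sh right",(553,320),.084),("sh left",(383,257),.084),("pumptop",(501,103),.197),("spout tip",(573,240),.184)]:
    print(n,onz(c,*a(*p),z))
print("tray")
for n,p,z in [("FL",(138,578),.011),("FR",(450,487),.011),("BL",(87,425),.011),("dish",(189,517),.015),
  ("fork tine tip L outer",(127,384),.168),("tineLin",(148,376),.168),("tineR out",(218,358),.168),("tineR in",(196,366),.168),("roundpump",(360,243),.22)]:
    print(n,onz(c,*b(*p),z))
for n,p,z in [("sideFR tray",(437,468),.011),("dish",(368,468),.015),("round pump",(179,227),.22)]:
    print("side",n,onz(s,*d(*p),z))
print("roundpump tri",tri(c,b(360,243),s,d(179,227)))
E
```

```text
bot front [0.6411 0.003  0.    ]
bot right [ 0.6866 -0.0035  0.    ]
bot left [0.6482 0.0503 0.    ]
sh front [0.6378 0.0002 0.084 ]
sh right [ 0.6844 -0.006   0.084 ]
sh left [0.6435 0.0457 0.084 ]
pumptop [0.6638 0.022  0.197 ]
spout tip [ 0.6604 -0.029   0.184 ]
tray
FL [0.4213 0.2056 0.011 ]
FR [0.665  0.1719 0.011 ]
BL [0.4406 0.3541 0.011 ]
dish [0.4755 0.2349 0.015 ]
fork tine tip L outer [0.4459 0.2527 0.168 ]
tineLin [0.4615 0.2527 0.168 ]
tineR out [0.5111 0.2455 0.168 ]
tineR in [0.4946 0.2459 0.168 ]
roundpump [0.6265 0.2543 0.22  ]
side sideFR tray [0.4215 0.2083 0.011 ]
side dish [0.4709 0.2357 0.015 ]
side round pump [0.6268 0.2595 0.22  ]
roundpump tri (array([0.6279, 0.2565, 0.2176]), np.float64(0.0005881364738028227))
```

```bash
cat >> h.py <<'E'
from scipy.spatial.transform import Rotation as Ro
E
python3 - <<'E'
from bench import r
from h import *
np.set_printoptions(precision=4,suppress=True)
s=r.read_state(); T=Ro.from_rotvec(s["tool_rot"]).as_matrix(); print(T)
c=r.capture("wrist"); cam=-np.array(c["R"]).T@c["t"]; print("cam in tool",T.T@(cam-s["tcp_pos"]), "cam axes in tool\n",np.array(c["R"])@T)
# desired: z tool = horiz along 82deg heading pitched down 15
h=np.radians(82); p=np.radians(15)
z=np.array([np.cos(h)*np.cos(p),np.sin(h)*np.cos(p),-np.sin(p)])
for sg in (1,-1):
    y=sg*np.array([np.sin(h),-np.cos(h),0]); x=np.cross(y,z); D=np.stack([x,y,z],1)
    rv=Ro.from_matrix(T.T@D).as_rotvec(degrees=True); print(sg,"x",x,"delta rot",rv,np.linalg.norm(rv))
    print(" cam offset",D@(T.T@(cam-s["tcp_pos"])))
E
```

```text
[[ 0.9061  0.4231 -0.0003]
 [ 0.4231 -0.9061  0.0008]
 [ 0.0001 -0.0009 -1.    ]]
cam in tool [ 0.0677 -0.0004 -0.1585] cam axes in tool
 [[-0.0005  1.      0.    ]
 [-0.9678 -0.0005 -0.2516]
 [-0.2516 -0.0001  0.9678]]
1 x [0.036  0.2563 0.9659] delta rot [ 37.0534  68.3334 -48.3692] 91.55318909883064
 cam offset [-0.0192 -0.1342  0.1064]
-1 x [-0.036  -0.2563 -0.9659] delta rot [ 78.3077 -42.4619 102.1105] 135.5052472592069
 cam offset [-0.0234 -0.169  -0.0243]
```

Run:
```python
from h import *
import pickle
np.set_printoptions(precision=3,suppress=True)
c,s=pickle.load(open("cal.pkl","rb"))
h=np.radians(82);X=np.array([np.cos(h),np.sin(h)]);Y=np.array([-X[1],X[0]])
for n,p,z in [("tin",(350,351),.04),("lemon",(444,344),.029),("lemonL",(430,345),.02),("mill top",(419,284),.14),("spice top",(334.5,377),.105),("spoon",(290,376),0),("sinkedge",(413,385),0)]:
    q=onz(c,*p,z)[:2]; e=q-[.664,.021]; print(n,q,"bottle frame",e@X,e@Y)
```

```text
tin [0.578 0.101] bottle frame 0.0670768227153324 0.09661627940785018
lemon [0.79  0.021] bottle frame 0.017573396131159255 -0.12521533739188911
lemonL [0.764 0.038] bottle frame 0.031017679303287485 -0.09640467962380177
mill top [0.777 0.132] bottle frame 0.12611379512500115 -0.0968502778149257
spice top [0.495 0.025] bottle frame -0.01951565197839604 0.1677750800395764
spoon [0.434 0.127] bottle frame 0.07303357050569984 0.24262257660041195
sinkedge [ 0.676 -0.023] bottle frame -0.042161075664670124 -0.01776265084070799
```

Call:
{"name": "arm_command", "arguments": {"moves": [{"linear": [37.5, -12, -7], "delta_rot": [0, 0, 0], "claw": 1}, {"linear": [37.5, -12, -7], "delta_rot": [0, 0, 0], "claw": 1}, {"linear": [37.5, -12, -7], "delta_rot": [0, 0, 0], "claw": 1}, {"linear": [37.5, -12, -7], "delta_rot": [0, 0, 0], "claw": 1}, {"linear": [37.5, -12, -7], "delta_rot": [0, 0, 0], "claw": 1}, {"linear": [37.5, -12, -7], "delta_rot": [0, 0, 0], "claw": 1}, {"linear": [37.5, -12, -7], "delta_rot": [0, 0, 0], "claw": 1}, {"linear": [37.5, -12, -7], "delta_rot": [0, 0, 0], "claw": 1}, {"linear": [37.5, -12, -7], "delta_rot": [0, 0, 0], "claw": 1}, {"linear": [37.5, -12, -7], "delta_rot": [0, 0, 0], "claw": 1}, {"linear": [37.5, -12, -7], "delta_rot": [0, 0, 0], "claw": 1}, {"linear": [37.5, -12, -7], "delta_rot": [0, 0, 0], "claw": 1}]}}

```text
time_s: 1.3
tcp_pos: [0.6229, -0.2668, 0.3112]
tool_rot: [3.067, 0.68, -0.0]
wrist_force: [0.3, -0.1, -0.1]
gripper_width: 0.0918
```

```bash
cat > go.py <<'E'
# usage: go.py x y z heading pitchdown  -> tool shift and rot needed (mm, deg)
import sys
from bench import r
from h import *
np.set_printoptions(precision=2,suppress=True)
s=r.read_state(); T=Ro.from_rotvec(s["tool_rot"]).as_matrix()
x,y,z,h,p=map(float,sys.argv[1:6])
h=np.radians(h);p=np.radians(p)
Z=np.array([np.cos(h)*np.cos(p),np.sin(h)*np.cos(p),-np.sin(p)]);Yv=np.array([np.sin(h),-np.cos(h),0]);D=np.stack([np.cross(Yv,Z),Yv,Z],1)
d=np.array([x,y,z])-s["tcp_pos"]
print("t",s["time_s"],"tcp",np.round(s["tcp_pos"],4),"q",np.array(s["joint_pos"]),"F",np.array(s["wrist_force"]),"w",s["gripper_width"])
print("rotvec deg",Ro.from_matrix(T.T@D).as_rotvec(degrees=True))
print("shift in present tool axes mm",T.T@d*1000,"in goal axes",D.T@d*1000)
print("heading",np.degrees(np.arctan2(T[1,2],T[0,2])),"pitch",np.degrees(np.arcsin(-T[2,2])),"y",T[:,1])
E
python3 go.py 0.648 -0.10 0.12 82 25
```

```text
t 1.3 tcp [ 0.62 -0.27  0.31] q [ 0.73  0.51 -0.55  1.37  0.27  1.34 -0.96] F [ 0.28 -0.07 -0.1 ] w 0.09183801197667607
rotvec deg [ 32.21  59.34 -50.54]
shift in present tool axes mm [  93.28 -140.56  191.11] in goal axes [-101.98    1.66  233.62]
heading -85.58323810961744 pitch 89.9821331941476 y [ 0.42 -0.91  0.  ]
```

Call:
{"name": "arm_command", "arguments": {"moves": [{"linear": [0, 0, 0], "delta_rot": [2.7, 4.9, -4.2], "claw": 1}, {"linear": [0, 0, 0], "delta_rot": [2.7, 4.9, -4.2], "claw": 1}, {"linear": [0, 0, 0], "delta_rot": [2.7, 4.9, -4.2], "claw": 1}, {"linear": [0, 0, 0], "delta_rot": [2.7, 4.9, -4.2], "claw": 1}, {"linear": [0, 0, 0], "delta_rot": [2.7, 4.9, -4.2], "claw": 1}, {"linear": [0, 0, 0], "delta_rot": [2.7, 4.9, -4.2], "claw": 1}, {"linear": [0, 0, 0], "delta_rot": [2.7, 4.9, -4.2], "claw": 1}]}}

```text
time_s: 1.88
tcp_pos: [0.6215, -0.2695, 0.3116]
tool_rot: [-2.306, -1.22, -0.694]
wrist_force: [0.4, -0.2, -0.8]
gripper_width: 0.0918
```

```bash
python3 go.py 0.648 -0.10 0.12 82 25
```

```text
t 1.8833 tcp [ 0.62 -0.27  0.31] q [ 1.19  0.74 -0.85  1.32 -0.14  1.36 -0.09] F [ 0.43 -0.18 -0.81] w 0.09178111023802059
rotvec deg [ 13.31  24.75 -21.05]
shift in present tool axes mm [  1.68 -37.31 254.45] in goal axes [-101.2     2.68  236.41]
heading 69.00955358305067 pitch 51.10020041675256 y [ 0.84 -0.52 -0.14]
```

Call:
{"name": "arm_command", "arguments": {"moves": [{"linear": [0, 0, 0], "delta_rot": [2.7, 4.95, -4.2], "claw": 1}, {"linear": [0, 0, 0], "delta_rot": [2.7, 4.95, -4.2], "claw": 1}, {"linear": [0, 0, 0], "delta_rot": [2.7, 4.95, -4.2], "claw": 1}, {"linear": [0, 0, 0], "delta_rot": [2.7, 4.95, -4.2], "claw": 1}, {"linear": [0, 0, 0], "delta_rot": [2.5, 4.9, -4.2], "claw": 1}, {"linear": [0, 0, 0], "delta_rot": [0, 0, 0], "claw": 0.6}]}}

```text
time_s: 2.38
tcp_pos: [0.6206, -0.2701, 0.3015]
tool_rot: [-1.647, -1.414, -1.044]
wrist_force: [-0.7, 0.5, -3.7]
gripper_width: 0.0881
```

```bash
python3 go.py 0.650 -0.08 0.10 82 25;python3 - <<'E'
from bench import r
import cv2
for n in ["scene","wrist"]:
    cv2.imwrite(f"pics/{n}1.png",r.capture(n)["img"][:,:,::-1])
E
```

```text
t 2.3833 tcp [ 0.62 -0.27  0.3 ] q [ 1.2   1.12 -0.98  1.06 -0.23  1.67  0.29] F [-0.69  0.5  -3.7 ] w 0.08809857129243535
rotvec deg [-0.16 -0.41 -0.79]
shift in present tool axes mm [-103.14    4.76  258.74] in goal axes [-101.32    2.64  259.49]
heading 82.17001006751151 pitch 24.58590644410281 y [ 0.99 -0.14 -0.01]
```

View pics/wrist1.png

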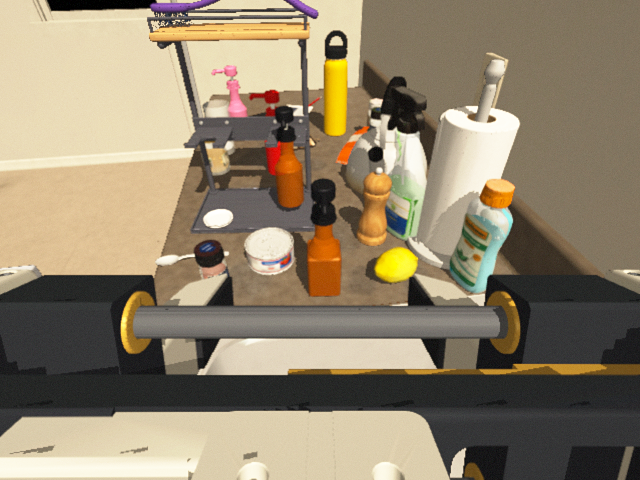

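View pics/scene1.png

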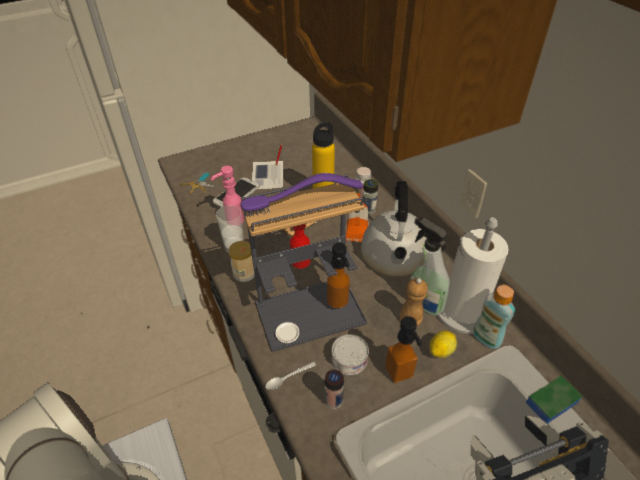

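Run:
```python
from bench import r
from h import *
import pickle
np.set_printoptions(precision=4,suppress=True)
c=r.capture("wrist"); pickle.dump(c,open("w1.pkl","wb"))
cs,ss=pickle.load(open("cal.pkl","rb"))
im=c["img"]; cv2.imwrite("pics/w1c.png",cv2.resize(im[170:305,265:385,::-1],None,fx=5,fy=4.4 if 0 else 4.4,interpolation=cv2.INTER_CUBIC))
hsv=cv2.cvtColor(im,cv2.COLOR_RGB2HSV)
m=((hsv[...,0]<14)&(hsv[...,1]>170)&(hsv[...,2]>50)).astype(np.uint8); m[:205]=0; m[:, :295]=0; m[:,355:]=0
ys=np.where(m.any(1))[0]
for y in range(ys[0],ys[-1]+1,4):
    xs=np.where(m[y])[0]; print(y,xs[0],xs[-1],end=" | ")
print(ys[-1])
for p in [(309,294),(341,294)]: print(onz(c,*p,0))
```

```text
205 295 299 | Traceback (most recent call last):
  File "<stdin>", line 12, in <module>
IndexError: index 0 is out of bounds for axis 0 with size 0
```

View pics/w1c.png

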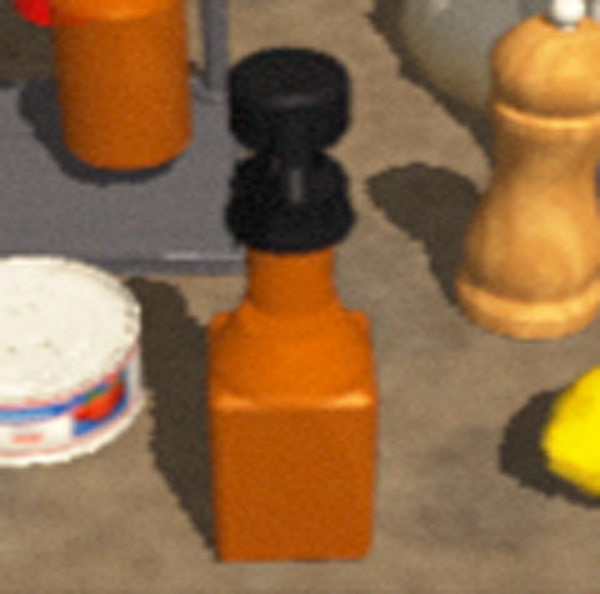

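Run:
```python
from h import *
import pickle
np.set_printoptions(precision=4,suppress=True)
c=pickle.load(open("w1.pkl","rb")); cs,ss=pickle.load(open("cal.pkl","rb"))
a=lambda u,v:((u+.5)/5-.5+265,(v+.5)/4.4-.5+170)
L=onz(c,*a(219,560),0);R=onz(c,*a(371,557),0);print(L,R,np.linalg.norm(L-R),np.degrees(np.arctan2(*(R-L)[1::-1])))
L=onz(c,*a(216,403),.084);R=onz(c,*a(377,403),.084);print(L,R,np.linalg.norm(L-R),np.degrees(np.arctan2(*(R-L)[1::-1])))
b=lambda u,v:((u+.5)/6-.5+325,(v+.5)/6-.5+305)
print("pump",tri(c,a(290,76),cs,b(501,103)))
```

```text
[0.6394 0.0036 0.    ] [ 0.6894 -0.0026  0.    ] 0.05030626138569415 -7.006880653236423
[ 0.6405 -0.0007  0.084 ] [ 0.6879 -0.008   0.084 ] 0.04796623612759493 -8.791936393664619
pump (array([0.6664, 0.0242, 0.1936]), np.float64(0.001507670521863745))
```

```bash
python3 go.py 0.653 -0.07 0.093 82 25
```

```text
t 2.5333 tcp [ 0.62 -0.27  0.31] q [ 1.2   1.1  -0.98  1.06 -0.23  1.67  0.28] F [0.92 0.13 1.16] w 0.07804997648113308
rotvec deg [ 0.05  0.19 -0.4 ]
shift in present tool axes mm [-112.19    3.51  273.75] in goal axes [-113.1     2.97  273.39]
heading 81.94429853567544 pitch 25.185519130225714 y [ 0.99 -0.14 -0.01]
```

Call:
{"name": "arm_command", "arguments": {"moves": [{"linear": [-14, 0.4, 34], "delta_rot": [0, 0, 0], "claw": 0.6}, {"linear": [-14, 0.4, 34], "delta_rot": [0, 0, 0], "claw": 0.6}, {"linear": [-14, 0.4, 34], "delta_rot": [0, 0, 0], "claw": 0.6}, {"linear": [-14, 0.4, 34], "delta_rot": [0, 0, 0], "claw": 0.6}, {"linear": [-14, 0.4, 34], "delta_rot": [0, 0, 0], "claw": 0.6}, {"linear": [-14, 0.4, 34], "delta_rot": [0, 0, 0], "claw": 0.6}, {"linear": [-14, 0.4, 34], "delta_rot": [0, 0, 0], "claw": 0.6}, {"linear": [-14, 0.4, 34], "delta_rot": [0, 0, -0.4], "claw": 0.6}, {"linear": [0, 0, 0], "delta_rot": [0, 0, 0], "claw": 0.6}]}}

```text
time_s: 3.28
tcp_pos: [0.649, -0.065, 0.0921]
tool_rot: [-1.643, -1.439, -1.039]
wrist_force: [-1.2, 1.3, -0.0]
gripper_width: 0.0736
```

```bash
python3 go.py 0.668 0.0375 0.042 82 25;python3 - <<'E'
from bench import r
import cv2
for n in ["scene","wrist"]:
    cv2.imwrite(f"pics/{n}2.png",r.capture(n)["img"][:,:,::-1])
E
```

```text
t 3.2833 tcp [ 0.65 -0.07  0.09] q [ 1.09  1.26 -0.94  1.44 -0.18  1.15  0.42] F [-1.17  1.3  -0.03] w 0.07361626067167668
rotvec deg [-0.54  0.27  0.11]
shift in present tool axes mm [ -0.82   5.6  115.49] in goal axes [ -1.35   4.51 115.53]
heading 82.5961499519459 pitch 25.268210365707787 y [ 0.99 -0.13 -0.  ]
```

View pics/wrist2.png

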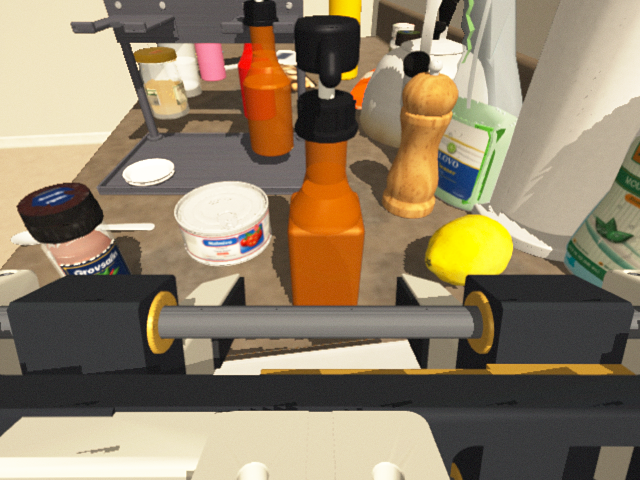

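View pics/scene2.png

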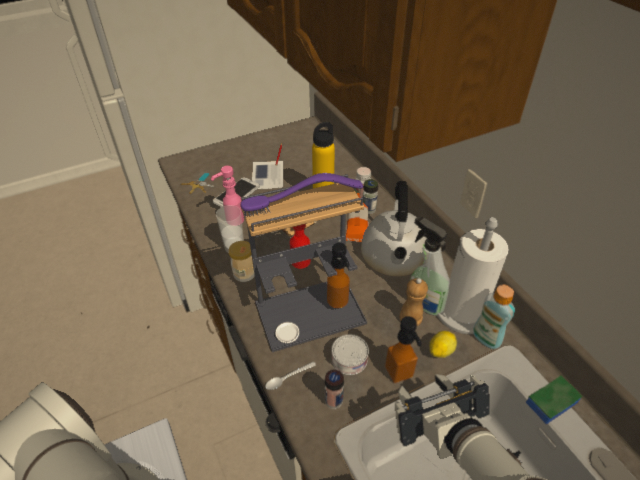

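Call:
{"name": "arm_command", "arguments": {"moves": [{"linear": [0, 2.5, 0], "delta_rot": [-0.5, 0, 0], "claw": 0.6}, {"linear": [0, 2.5, 20], "delta_rot": [0, 0, 0], "claw": 0.6}, {"linear": [0, 0, 24], "delta_rot": [0, 0, 0], "claw": 0.6}, {"linear": [0, 0, 24], "delta_rot": [0, 0, 0], "claw": 0.6}, {"linear": [0, 0, 24], "delta_rot": [0, 0, 0], "claw": 0.6}, {"linear": [0, 0, 23], "delta_rot": [0, 0, 0], "claw": 0.6}, {"linear": [0, 0, 0], "delta_rot": [0, 0, 0], "claw": 0.6}]}}

```text
time_s: 3.97
tcp_pos: [0.6721, 0.0339, 0.0463]
tool_rot: [-1.651, -1.435, -1.055]
wrist_force: [-1.8, 1.6, 0.1]
gripper_width: 0.0736
```

```bash
python3 go.py 0.668 0.0375 0.042 82 25;python3 - <<'E'
from bench import r
import cv2
cv2.imwrite(f"pics/wrist3.png",r.capture("wrist")["img"][:,:,::-1])
a=r.capture("scene")["img"][:,:,::-1]
cv2.imwrite("pics/scene3.png",cv2.resize(a[280:430,320:490],None,fx=4,fy=4,interpolation=cv2.INTER_CUBIC))
E
```

```text
t 3.9667 tcp [0.67 0.03 0.05] q [ 0.99  1.33 -0.95  1.51 -0.19  0.94  0.43] F [-1.85  1.62  0.11] w 0.07364067144057868
rotvec deg [0.34 0.13 0.21]
shift in present tool axes mm [-2.6  -4.61  4.54] in goal axes [-2.63 -4.58  4.56]
heading 81.62007750030708 pitch 25.132907514695475 y [ 0.99 -0.14  0.01]
```

View pics/wrist3.png

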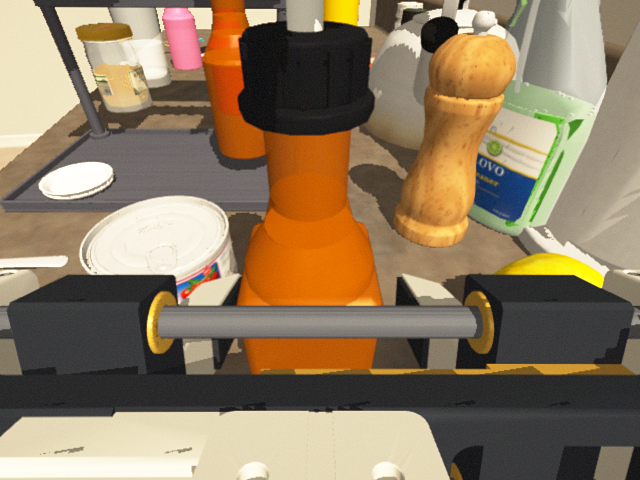

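View pics/scene3.png

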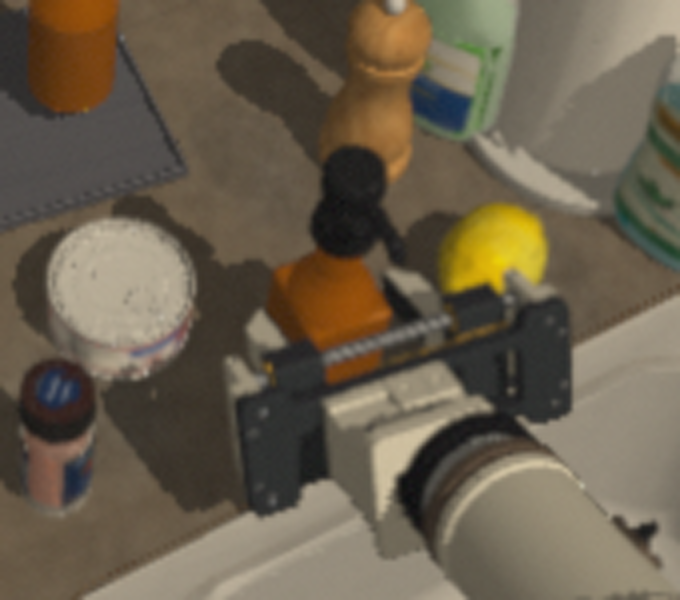

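Call:
{"name": "arm_command", "arguments": {"moves": [{"linear": [-2.5, -4.5, 2], "delta_rot": [0, 0, 0], "claw": 0.6}, {"linear": [0, 0, 3], "delta_rot": [0.3, 0, 0], "claw": 0.6}, {"linear": [0, 0, 0], "delta_rot": [0, 0, 0], "claw": 0.6}, {"linear": [0, 0, 0], "delta_rot": [0, 0, 0], "claw": 0.3}, {"linear": [0, 0, 0], "delta_rot": [0, 0, 0], "claw": 0.1}, {"linear": [0, 0, 0], "delta_rot": [0, 0, 0], "claw": -0.2}, {"linear": [0, 0, 0], "delta_rot": [0, 0, 0], "claw": -1}, {"linear": [0, 0, 0], "delta_rot": [0, 0, 0], "claw": -1}, {"linear": [0, 0, 0], "delta_rot": [0, 0, 0], "claw": -1}, {"linear": [0, 0, 0], "delta_rot": [0, 0, 0], "claw": -1}], "squeeze": 25}}

```text
time_s: 4.9
tcp_pos: [0.6686, 0.0344, 0.0406]
tool_rot: [-1.651, -1.433, -1.051]
wrist_force: [-1.7, -1.7, 2.0]
gripper_width: 0.0522
```

```bash
python3 go.py 0.668 0.0375 0.042 82 25;python3 - <<'E'
from bench import r
import cv2
cv2.imwrite(f"pics/wrist4.png",r.capture("wrist")["img"][:,:,::-1])
a=r.capture("scene")["img"][:,:,::-1]
cv2.imwrite("pics/scene4.png",cv2.resize(a[280:430,320:490],None,fx=4,fy=4,interpolation=cv2.INTER_CUBIC))
E
```

```text
t 4.9 tcp [0.67 0.03 0.04] q [ 0.99  1.33 -0.94  1.51 -0.19  0.94  0.43] F [-1.66 -1.72  1.95] w 0.05221650672216416
rotvec deg [0.21 0.14 0.07]
shift in present tool axes mm [ 2.55 -1.03  2.08] in goal axes [ 2.54 -1.02  2.09]
heading 81.76531154397878 pitch 25.141438485238346 y [ 0.99 -0.14  0.  ]
```

View pics/wrist4.png

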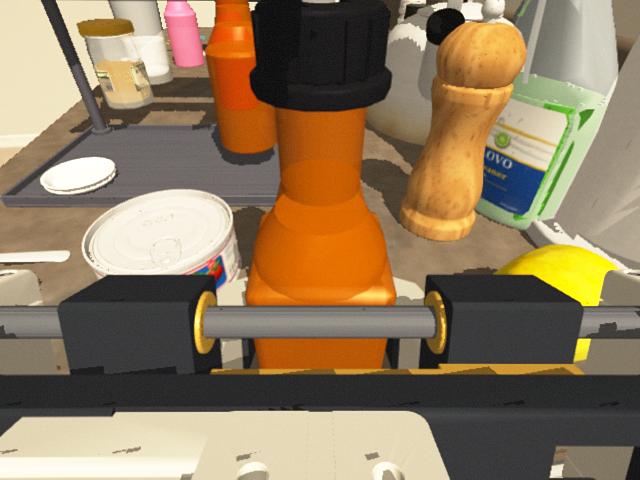

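View pics/scene4.png

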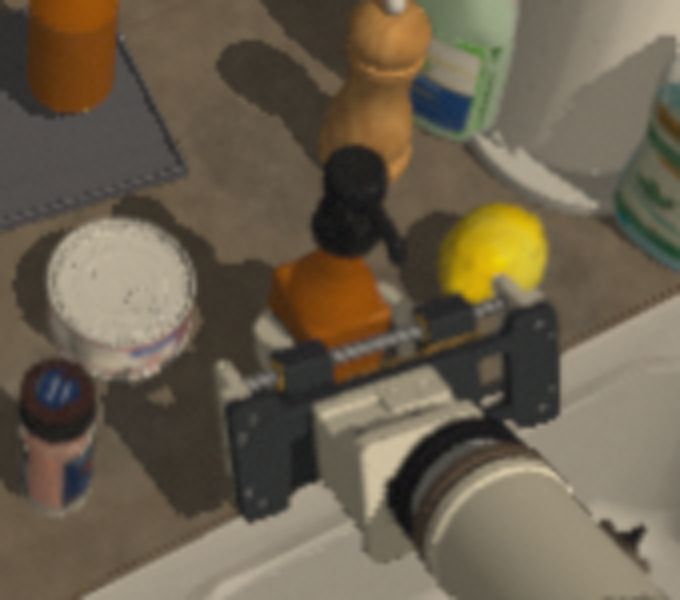

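Call:
{"name": "arm_command", "arguments": {"moves": [{"linear": [9, 0, -4.2], "delta_rot": [0, 0, 0], "claw": -1}, {"linear": [18, 0, -8.5], "delta_rot": [0, 0, 0], "claw": -1}, {"linear": [18, 0, -8.5], "delta_rot": [0, 0, 0], "claw": -1}, {"linear": [18, 0, -8.5], "delta_rot": [0, 0, 0], "claw": -1}, {"linear": [18, 0, -8.5], "delta_rot": [0, 0, 0], "claw": -1}, {"linear": [9, 0, -4.2], "delta_rot": [0, 0, 0], "claw": -1}, {"linear": [0, 0, 0], "delta_rot": [0, 0, 0], "claw": -1}]}}

```text
time_s: 5.58
tcp_pos: [0.6693, 0.0346, 0.1429]
tool_rot: [-1.65, -1.437, -1.054]
wrist_force: [1.0, -1.1, -1.4]
gripper_width: 0.0521
```

```bash
python3 go.py 0.47 0.195 0.14 82 25;python3 - <<'E'
from bench import r
import cv2
cv2.imwrite(f"pics/wrist5.png",r.capture("wrist")["img"][:,:,::-1])
a=r.capture("scene")["img"][:,:,::-1]
cv2.imwrite("pics/scene5.png",cv2.resize(a[230:430,320:520],None,fx=3,fy=3,interpolation=cv2.INTER_CUBIC))
E
```

```text
t 5.5833 tcp [0.67 0.03 0.14] q [ 1.02  1.19 -1.01  1.55 -0.24  0.99  0.35] F [ 0.96 -1.08 -1.36] w 0.05207746673289437
rotvec deg [0.29 0.19 0.28]
shift in present tool axes mm [  54.24 -220.03  118.8 ] in goal axes [  52.77 -219.68  120.09]
heading 81.67716498081876 pitch 25.18954811300713 y [ 0.99 -0.14  0.01]
```

View pics/scene5.png

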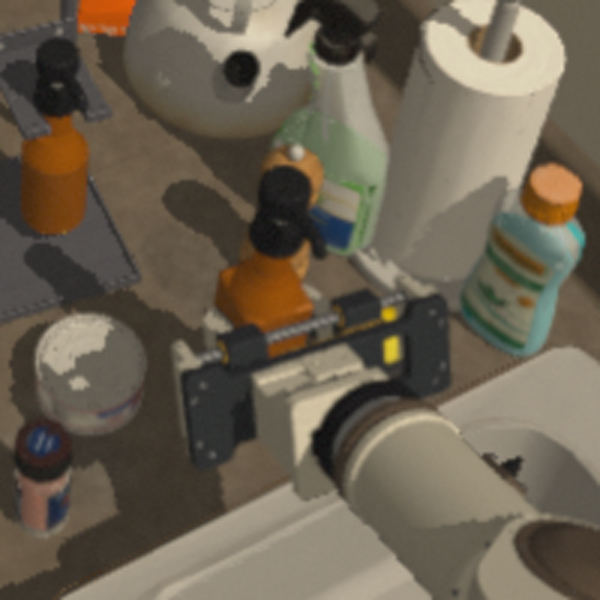

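Call:
{"name": "arm_command", "arguments": {"moves": [{"linear": [3, -14, 7], "delta_rot": [0, 0, 0], "claw": -1}, {"linear": [6.5, -27.5, 15], "delta_rot": [0, 0, 0], "claw": -1}, {"linear": [6.5, -27.5, 15], "delta_rot": [0, 0, 0], "claw": -1}, {"linear": [6.5, -27.5, 15], "delta_rot": [0, 0, 0], "claw": -1}, {"linear": [6.5, -27.5, 15], "delta_rot": [0, 0, 0], "claw": -1}, {"linear": [6.5, -27.5, 15], "delta_rot": [0, 0, 0], "claw": -1}, {"linear": [6.5, -27.5, 15], "delta_rot": [0, 0, 0], "claw": -1}, {"linear": [6.5, -27, 14], "delta_rot": [0, 0, 0], "claw": -1}, {"linear": [3, -14, 7], "delta_rot": [0.3, 0.2, 0.3], "claw": -1}, {"linear": [0, 0, 0], "delta_rot": [0, 0, 0], "claw": -1}]}}

```text
time_s: 6.52
tcp_pos: [0.4626, 0.1962, 0.1353]
tool_rot: [-1.64, -1.427, -1.039]
wrist_force: [-0.6, 0.5, -2.5]
gripper_width: 0.0521
```

```bash
python3 go.py 0.47 0.195 0.14 82 25;python3 - <<'E'
from bench import r
import cv2,pickle
d={n:r.capture(n) for n in ("scene","side","wrist")}; pickle.dump(d,open("d6.pkl","wb"))
cv2.imwrite("pics/wrist6.png",d["wrist"]["img"][:,:,::-1])
cv2.imwrite("pics/scene6.png",cv2.resize(d["scene"]["img"][175:375,220:400,::-1],None,fx=3,fy=3,interpolation=cv2.INTER_CUBIC))
cv2.imwrite("pics/side6.png",cv2.resize(d["side"]["img"][100:310,270:470,::-1],None,fx=2.85,fy=2.85,interpolation=cv2.INTER_CUBIC))
E
```

```text
t 6.5167 tcp [0.46 0.2  0.14] q [ 1.15  1.14 -1.13  2.17 -0.31  0.52  0.43] F [-0.59  0.46 -2.53] w 0.0520693729548727
rotvec deg [-0.58 -0.2  -0.35]
shift in present tool axes mm [ 4.22  7.42 -2.19] in goal axes [ 4.17  7.47 -2.13]
heading 82.63886649715717 pitch 24.79929787279216 y [ 0.99 -0.13 -0.01]
```

View pics/scene6.png

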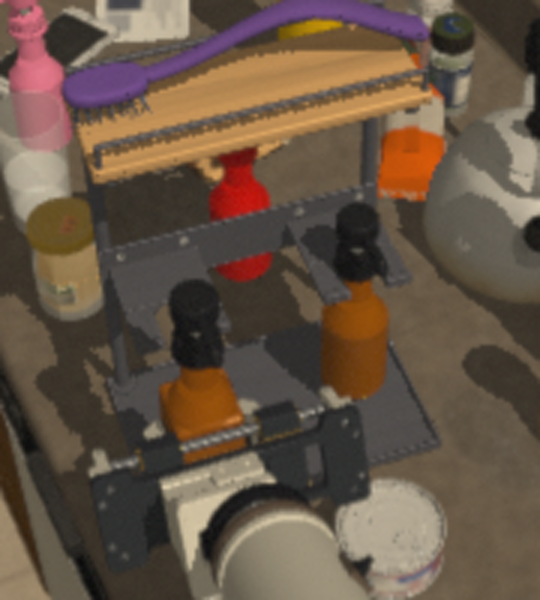

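View pics/side6.png

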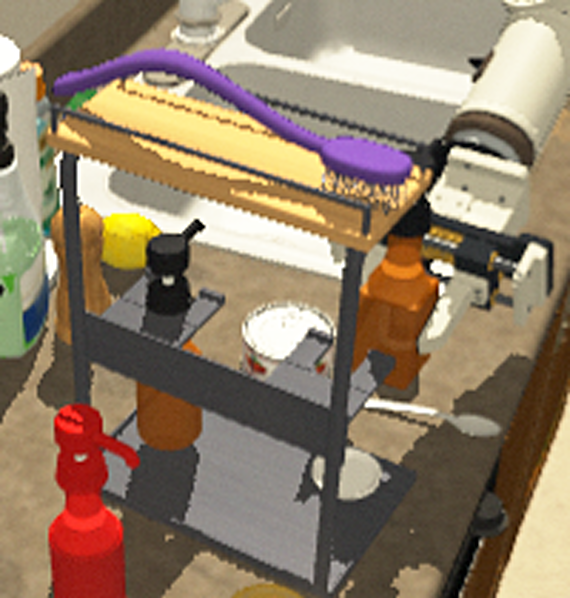

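View pics/wrist6.png

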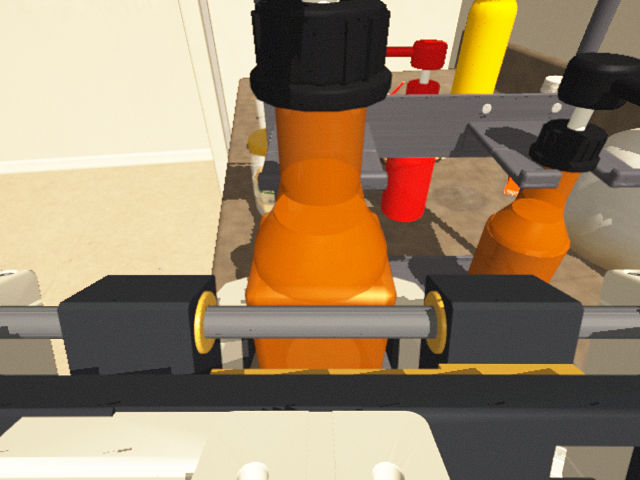

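```bash
cat > pose.py <<'E'
from h import *
S=np.array([.480,.278]);hh=np.radians(82.2);X=np.array([np.cos(hh),np.sin(hh)]);Y=np.array([-X[1],X[0]])
def hold(p): e=np.array(p)[:2]-S; return np.array([e@X,e@Y])*1000
E
python3 - <<'E'
from pose import *
import pickle
np.set_printoptions(precision=4,suppress=True)
d=pickle.load(open("d6.pkl","rb")); c=d["scene"];w=d["wrist"];s=d["side"]
a=lambda u,v:((u+.5)/3-.5+220,(v+.5)/3-.5+175)
p=onz(c,*a(195,297),.292); print("pump",p,hold(p))
print("tcp",hold([.4626,.1962]))
# round pump same method
p=onz(c,*a(357,219),.220); print("round",p,hold(p))
b=lambda u,v:((u+.5)/2.85-.5+270,(v+.5)/2.85-.5+100)
p=onz(s,*b(169,240),.220); print("round side",p,hold(p))
print("round neck proj wrist",proj(w,[.627,.256,.22]))
E
```

```text
pump [0.4618 0.1798 0.292 ] [-99.7251   4.6949]
tcp [-83.4046   6.1375]
round [0.6272 0.2562 0.22  ] [  -1.6293 -148.8477]
round side [0.6299 0.2548 0.22  ] [  -2.6818 -151.6714]
round neck proj wrist [606.6659  60.8959]
```

Run:
```python
from pose import *
import pickle
np.set_printoptions(precision=1,suppress=True)
d=pickle.load(open("d6.pkl","rb")); w=d["wrist"]
im=w["img"][60:240,220:420,::-1]
cv2.imwrite("pics/w6c.png",cv2.resize(im,None,fx=4,fy=3.3,interpolation=cv2.INTER_CUBIC))
def W(x,y,z): return np.r_[S+X*x/1000+Y*y/1000,z/1000]
for y in (-37,-15,15,37):
    p=proj(w,W(-28,y,168)); print(y,p,(p-[220,60])*[4,3.3])
for y in (-37,37):
    p=proj(w,W(64,y,163)); print("back",y,p,(p-[220,60])*[4,3.3])
```

```text
-37 [386.  177.3] [664.1 386.9]
-15 [346.4 177.5] [505.7 387.8]
15 [292.4 177.9] [289.8 389. ]
37 [252.8 178.1] [131.3 389.8]
back -37 [367.3 124. ] [589.1 211.2]
back 37 [270.9 124.6] [203.7 213.2]
```

View pics/w6c.png

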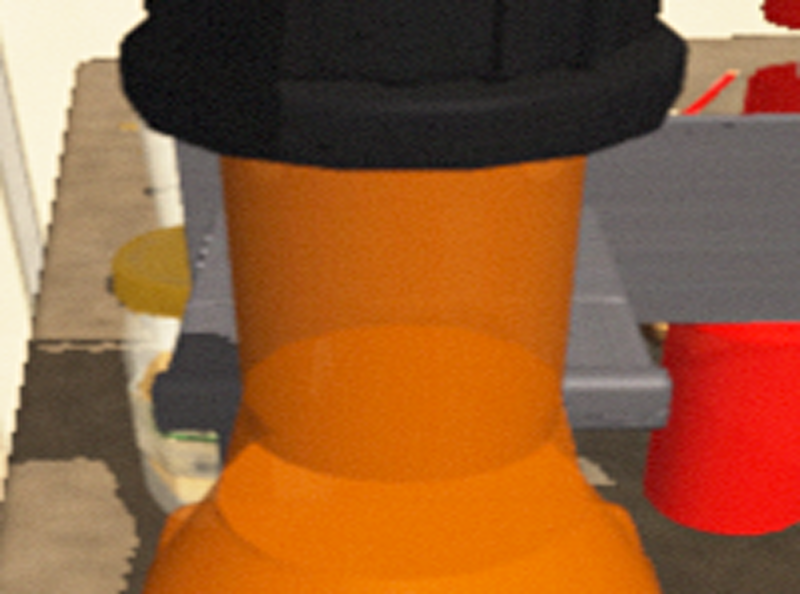

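```bash
python3 go.py 0.47 0.195 0.14 82 25
python3 - <<'E'
from pose import *
import pickle
from bench import r
np.set_printoptions(precision=4,suppress=True)
d=pickle.load(open("d6.pkl","rb")); w=d["wrist"]
R=np.array(w["R"]); cam=-R.T@w["t"]; print("cam",cam,hold(cam)); f=R[2]; print("fwd heading",np.degrees(np.arctan2(f[1],f[0])),"right vec",R[0])
s=r.read_state();T=Ro.from_rotvec(s["tool_rot"]).as_matrix();print(T.T@(cam-s["tcp_pos"]),R@T, s["tcp_pos"])
print(hold(s["tcp_pos"]))
E
```

```text
t 6.6667 tcp [0.47 0.19 0.14] q [ 1.15  1.13 -1.13  2.16 -0.31  0.52  0.43] F [ 0.46 -1.06 -0.96] w 0.052048356765976786
rotvec deg [ 0.   -0.04 -0.3 ]
shift in present tool axes mm [ 5.57 -0.2   0.34] in goal axes [ 5.57 -0.17  0.34]
heading 81.99824365020991 pitch 24.960010500973343 y [ 0.99 -0.14 -0.  ]
cam [0.4529 0.0797 0.2636] [-200.1211   -0.0433]
fwd heading 82.16602252271525 right vec [ 0.9901 -0.1402 -0.0047]
[ 0.0684 -0.0014 -0.1575] [[ 0.0005  1.      0.0011]
 [-0.9678  0.0008 -0.2517]
 [-0.2517 -0.0009  0.9678]] [0.4698 0.1923 0.1351]
[-86.2493  -1.5216]
```

Call:
{"name": "arm_command", "arguments": {"moves": [{"linear": [6.3, 0, 13.6], "delta_rot": [0, 0, 0], "claw": -1}, {"linear": [6.3, 0, 13.6], "delta_rot": [0, 0, 0], "claw": -1}, {"linear": [-9, 0, 4], "delta_rot": [0, 0, 0], "claw": -1}, {"linear": [-13, 0, 6], "delta_rot": [0, 0, 0], "claw": -1}, {"linear": [-13, 0, 6], "delta_rot": [0, 0, 0], "claw": -1}, {"linear": [-13, 0, 6], "delta_rot": [0, 0, 0], "claw": -1}, {"linear": [-5, 0, 2.5], "delta_rot": [0, 0, 0], "claw": -1}, {"linear": [0, 0, 0], "delta_rot": [0, 0, 0], "claw": -1}, {"linear": [0, 0, 0], "delta_rot": [0, 0, 0], "claw": -1}, {"linear": [0, 0, 0], "delta_rot": [0, 0, 0], "claw": -1}]}}

```text
time_s: 7.5
tcp_pos: [0.4732, 0.2225, 0.078]
tool_rot: [-1.647, -1.428, -1.047]
wrist_force: [0.1, -0.0, -1.0]
gripper_width: 0.0522
```

```bash
cat > look.py <<'E'
import sys,pickle
from pose import *
from bench import r
n=sys.argv[1]
d={k:r.capture(k) for k in ("scene","side","wrist")}; pickle.dump(d,open(f"d{n}.pkl","wb"))
cv2.imwrite(f"pics/wrist{n}.png",d["wrist"]["img"][:,:,::-1])
cv2.imwrite(f"pics/scene{n}.png",cv2.resize(d["scene"]["img"][175:375,220:400,::-1],None,fx=3,fy=3,interpolation=cv2.INTER_CUBIC))
cv2.imwrite(f"pics/side{n}.png",cv2.resize(d["side"]["img"][100:310,270:470,::-1],None,fx=2.85,fy=2.85,interpolation=cv2.INTER_CUBIC))
s=r.read_state(); np.set_printoptions(precision=4,suppress=True)
print("tcp",np.array(s["tcp_pos"]),"hold",hold(s["tcp_pos"]),"F",np.array(s["wrist_force"]),"w",s["gripper_width"])
w=d["wrist"];R=np.array(w["R"]); cam=-R.T@w["t"]; print("cam hold",hold(cam),"head",np.degrees(np.arctan2(R[2][1],R[2][0])))
def W(x,y,z): return np.r_[S+X*x/1000+Y*y/1000,z/1000]
print("pred tines",[proj(w,W(-28,y,168)) for y in (-37,-15,15,37)])
E
python3 look.py 7;python3 go.py 0.47 0.225 0.0766 82 25
```

```text
tcp [0.473  0.2225 0.078 ] hold [-55.9306  -0.5742] F [-0.161   0.1286 -2.0674] w 0.05189326966725566
cam hold [-170.3097   -0.3709] head 82.05508163224313
pred tines [array([413.8236,  83.7898]), array([356.7105,  84.0413]), array([278.8155,  84.3047]), array([221.6117,  84.4398])]
t 7.65 tcp [0.47 0.22 0.08] q [ 1.07  1.26 -1.06  2.15 -0.28  0.4   0.48] F [-0.16  0.13 -2.07] w 0.05189326966725566
rotvec deg [-0.07 -0.04 -0.18]
shift in present tool axes mm [-0.4  -3.29  2.45] in goal axes [-0.39 -3.3   2.45]
heading 82.07490412352364 pitch 24.958736054922312 y [ 0.99 -0.14 -0.  ]
```

View pics/scene7.png

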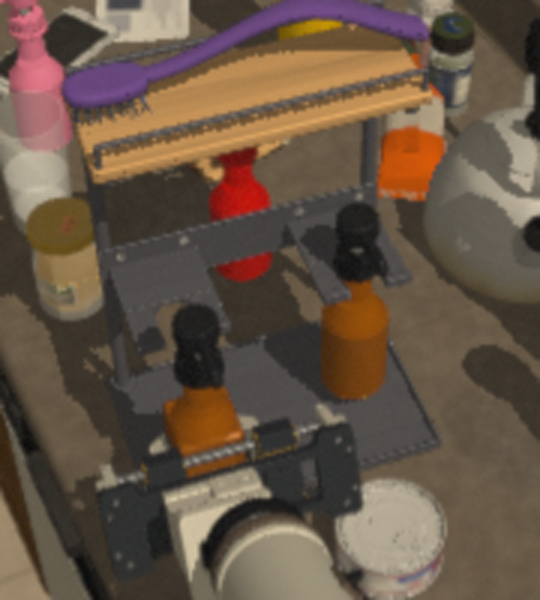

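View pics/side7.png

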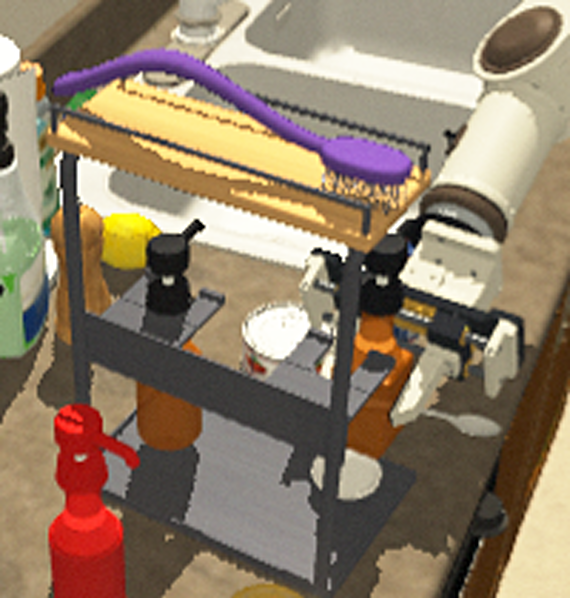

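View pics/wrist7.png

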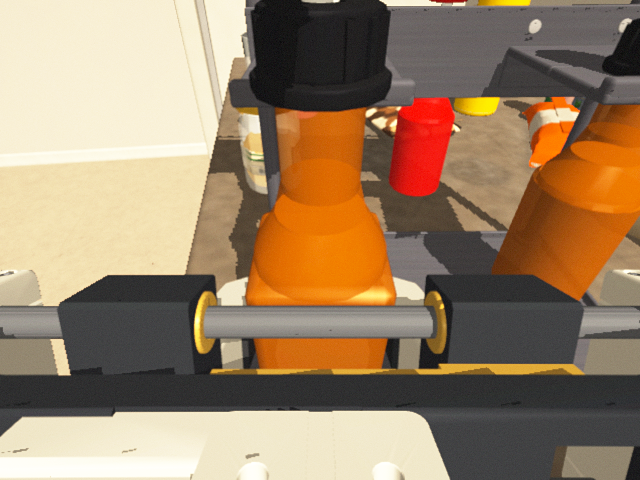

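Call:
{"name": "arm_command", "arguments": {"moves": [{"linear": [0, 0.7, 0], "delta_rot": [0, 0, 0], "claw": -1}, {"linear": [4.2, 0, 9], "delta_rot": [0, 0, 0], "claw": -1}, {"linear": [4.2, 0, 9], "delta_rot": [0, 0, 0], "claw": -1}, {"linear": [4.2, 0, 9], "delta_rot": [0, 0, 0], "claw": -1}, {"linear": [4.2, 0, 9], "delta_rot": [0, 0, 0], "claw": -1}, {"linear": [0, 0, 0], "delta_rot": [0, 0, 0], "claw": -1}, {"linear": [0, 0, 0], "delta_rot": [0, 0, 0], "claw": -1}]}}

```text
time_s: 8.23
tcp_pos: [0.478, 0.2633, 0.0777]
tool_rot: [-1.644, -1.429, -1.045]
wrist_force: [-0.6, -0.9, -1.7]
gripper_width: 0.052
```

```bash
python3 look.py 8;python3 go.py 0.48 0.2645 0.0766 82 25
python3 - <<'E'
import cv2,pickle
d=pickle.load(open("d8.pkl","rb"))
cv2.imwrite("pics/s8c.png",cv2.resize(d["scene"]["img"][235:325,250:330,::-1],None,fx=7,fy=6.5,interpolation=cv2.INTER_CUBIC))
E
```

```text
tcp [0.479  0.2617 0.0772] hold [-16.3252  -1.2768] F [ 0.5453 -1.0004 -2.1779] w 0.051793597892040695
cam hold [-130.3785   -0.9302] head 82.13847274095185
pred tines [array([441.2286, 119.7881]), array([366.7736, 120.2158]), array([265.2994, 120.6947]), array([190.7683, 120.97  ])]
t 8.3833 tcp [0.48 0.26 0.08] q [ 0.99  1.28 -1.08  2.15 -0.3   0.32  0.47] F [ 0.55 -1.   -2.18] w 0.051793597892040695
rotvec deg [-0.08 -0.04 -0.25]
shift in present tool axes mm [0.67 0.55 2.94] in goal axes [0.67 0.55 2.94]
heading 82.08642223053745 pitch 24.963954841330008 y [ 0.99 -0.14 -0.  ]
```

View pics/s8c.png

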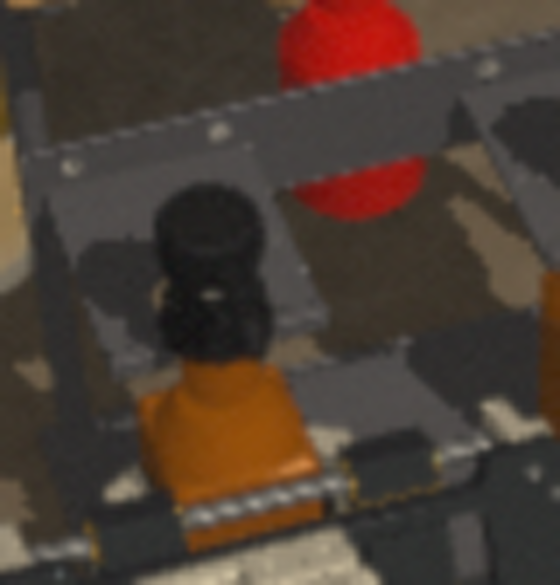

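View pics/side8.png

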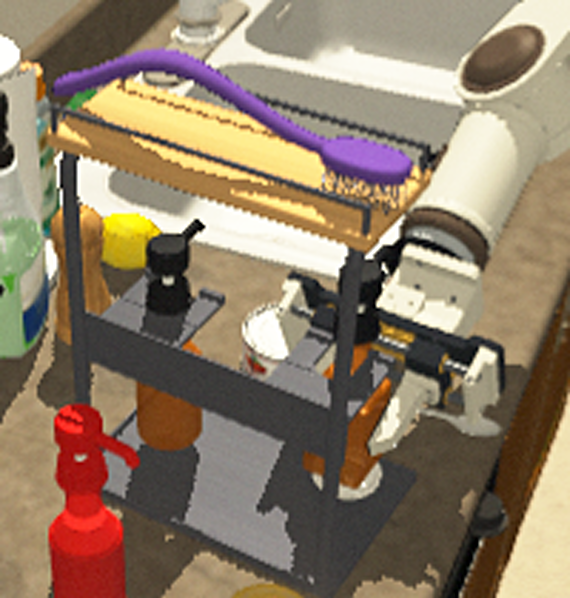

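View pics/wrist8.png

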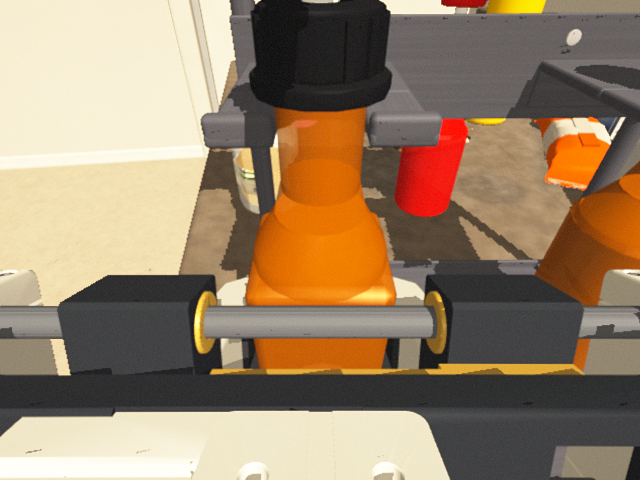

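Call:
{"name": "arm_command", "arguments": {"moves": [{"linear": [3.4, 0, 7.3], "delta_rot": [0, 0, 0], "claw": -1}, {"linear": [3.4, 0, 7.3], "delta_rot": [0, 0, 0], "claw": -1}, {"linear": [3.4, 0, 7.3], "delta_rot": [0, 0, 0], "claw": -1}, {"linear": [0, 0, 0], "delta_rot": [0, 0, 0], "claw": -1}, {"linear": [0, 0, 0], "delta_rot": [0, 0, 0], "claw": -1}]}}

```text
time_s: 8.8
tcp_pos: [0.4816, 0.2868, 0.0778]
tool_rot: [-1.645, -1.428, -1.045]
wrist_force: [0.1, -0.1, -1.9]
gripper_width: 0.0521
```

```bash
python3 look.py 9;python3 go.py 0.4825 0.2885 0.0766 82 25
python3 - <<'E'
import cv2,pickle
d=pickle.load(open("d9.pkl","rb"))
cv2.imwrite("pics/s9c.png",cv2.resize(d["scene"]["img"][235:325,250:330,::-1],None,fx=7,fy=6.5,interpolation=cv2.INTER_CUBIC))
E
```

```text
tcp [0.4823 0.2857 0.0773] hold [ 7.9401 -1.2587] F [-0.9026 -0.2885 -1.8113] w 0.051801109728364936
cam hold [-106.2352   -0.9922] head 82.13303763822638
pred tines [array([467.9178, 156.6885]), array([377.1127, 157.1968]), array([253.3955, 157.7816]), array([162.4638, 158.1323])]
t 8.95 tcp [0.48 0.29 0.08] q [ 0.94  1.29 -1.1   2.15 -0.31  0.27  0.46] F [-0.9  -0.29 -1.81] w 0.051801109728364936
rotvec deg [-0.09 -0.04 -0.23]
shift in present tool axes mm [ 0.51 -0.21  2.85] in goal axes [ 0.51 -0.22  2.85]
heading 82.09726076187926 pitch 24.959723572856817 y [ 0.99 -0.14 -0.  ]
```

View pics/s9c.png

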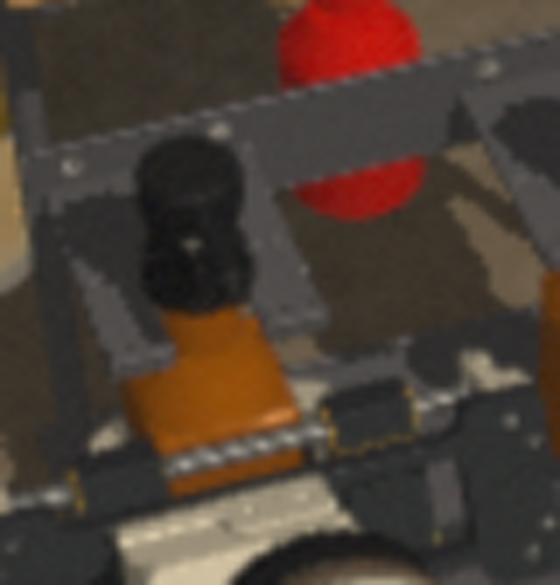

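View pics/wrist9.png

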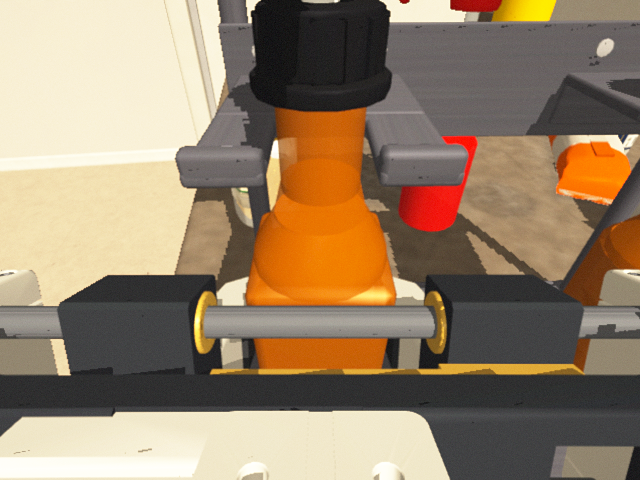

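Call:
{"name": "arm_command", "arguments": {"moves": [{"linear": [1.7, 0, 3.6], "delta_rot": [0, 0, 0], "claw": -1}, {"linear": [1.7, 0, 3.6], "delta_rot": [0, 0, 0], "claw": -1}, {"linear": [0, 0, 0], "delta_rot": [0, 0, 0], "claw": -1}, {"linear": [0, 0, 0], "delta_rot": [0, 0, 0], "claw": -1}, {"linear": [0, 0, 0], "delta_rot": [0, 0, 0], "claw": -1}]}}

```text
time_s: 9.37
tcp_pos: [0.4833, 0.2938, 0.0776]
tool_rot: [-1.647, -1.428, -1.046]
wrist_force: [0.0, 0.3, -2.0]
gripper_width: 0.0518
```

```bash
python3 look.py 10;python3 go.py 0.4835 0.2935 0.0766 82 25
python3 - <<'E'
import cv2,pickle
d=pickle.load(open("d10.pkl","rb"))
cv2.imwrite("pics/w10c.png",cv2.resize(d["wrist"]["img"][60:220,160:490,::-1],None,fx=2.4,fy=2.4,interpolation=cv2.INTER_CUBIC))
E
```

```text
tcp [0.4834 0.2936 0.0775] hold [15.8893 -1.2929] F [-0.8    -0.3756 -2.4248] w 0.0522295806521225
cam hold [-98.4527  -1.1037] head 82.10899912213362
pred tines [array([478.5904, 172.51  ]), array([380.9302, 173.0611]), array([247.8667, 173.7108]), array([150.0123, 174.1142])]
t 9.5167 tcp [0.48 0.29 0.08] q [ 0.93  1.3  -1.1   2.15 -0.32  0.26  0.46] F [-0.8  -0.38 -2.42] w 0.0522295806521225
rotvec deg [-0.09 -0.05 -0.23]
shift in present tool axes mm [-0.82  0.08  0.32] in goal axes [-0.82  0.07  0.32]
heading 82.09419870087385 pitch 24.95402380669924 y [ 0.99 -0.14 -0.  ]
```

View pics/w10c.png

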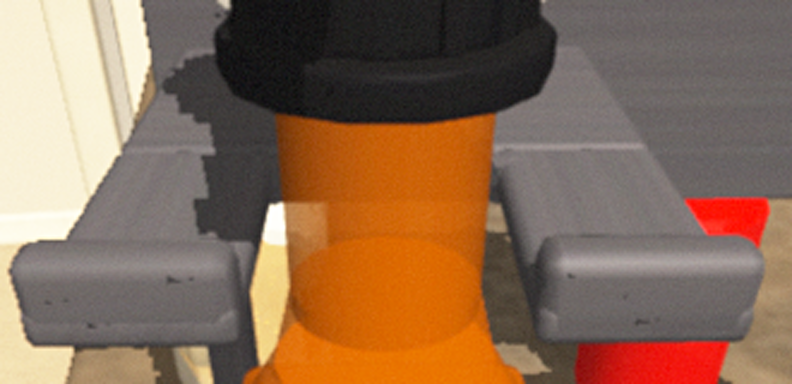

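Call:
{"name": "arm_command", "arguments": {"moves": [{"linear": [1.1, 0, 2.3], "delta_rot": [0, 0, 0], "claw": -1}, {"linear": [0, 0, 0], "delta_rot": [0, 0, 0], "claw": -1}, {"linear": [0, 0, 0], "delta_rot": [0, 0, 0], "claw": -1}, {"linear": [0, 0, 0], "delta_rot": [0, 0, 0], "claw": -1}]}}

```text
time_s: 9.85
tcp_pos: [0.484, 0.2958, 0.0771]
tool_rot: [-1.648, -1.427, -1.046]
wrist_force: [-0.2, -3.3, -3.6]
gripper_width: 0.0518
```

Call:
{"name": "arm_command", "arguments": {"moves": [{"linear": [0.6, 0, 1.4], "delta_rot": [0, 0, 0], "claw": -1}, {"linear": [0, 0, 0], "delta_rot": [0, 0, 0], "claw": -1}, {"linear": [0, 0, 0], "delta_rot": [0, 0, 0], "claw": -1}, {"linear": [0, 0, 0], "delta_rot": [0, 0, 0], "claw": -1}]}}

```text
time_s: 10.18
tcp_pos: [0.4841, 0.2972, 0.0769]
tool_rot: [-1.649, -1.427, -1.046]
wrist_force: [-1.5, -5.6, -4.2]
gripper_width: 0.0518
```

```bash
python3 look.py 11;python3 go.py 0.4840 0.297 0.0766 82 25
python3 - <<'E'
import cv2,pickle
d=pickle.load(open("d11.pkl","rb"))
cv2.imwrite("pics/w11c.png",cv2.resize(d["wrist"]["img"][60:220,160:490,::-1],None,fx=2.4,fy=2.4,interpolation=cv2.INTER_CUBIC))
E
```

```text
tcp [0.4841 0.2972 0.0769] hold [19.5877 -1.4635] F [-0.8416 -5.194  -3.2372] w 0.051831908200001386
cam hold [-94.6716  -1.2467] head 82.08087899005743
pred tines [array([484.6051, 178.565 ]), array([382.7706, 179.1913]), array([243.9945, 179.9446]), array([141.8883, 180.4251])]
t 10.3333 tcp [0.48 0.3  0.08] q [ 0.92  1.3  -1.1   2.15 -0.32  0.25  0.46] F [-0.84 -5.19 -3.24] w 0.051831908200001386
rotvec deg [-0.06  0.   -0.26]
shift in present tool axes mm [-0.37 -0.08 -0.07] in goal axes [-0.37 -0.08 -0.07]
heading 82.06446007391635 pitch 25.000032456299493 y [ 0.99 -0.14 -0.  ]
```

View pics/w11c.png

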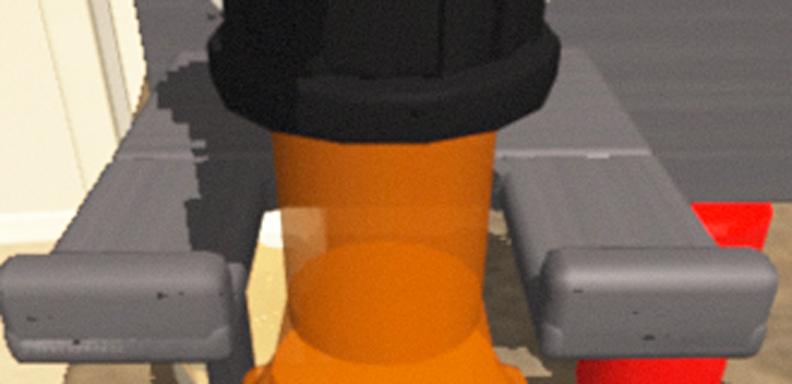

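View pics/scene11.png

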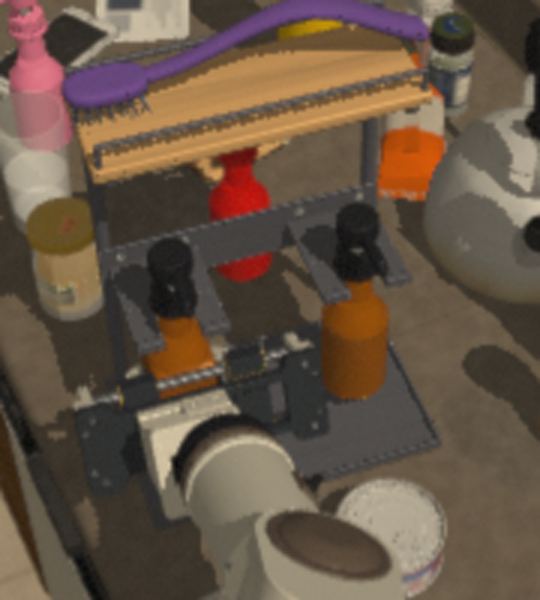

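Call:
{"name": "arm_command", "arguments": {"moves": [{"linear": [-0.8, 0, -1.8], "delta_rot": [0, 0, 0], "claw": -1}, {"linear": [-0.5, 0, -0.9], "delta_rot": [0, 0, 0], "claw": -1}, {"linear": [0, 0, 0], "delta_rot": [0, 0, 0], "claw": -1}, {"linear": [0, 0, 0], "delta_rot": [0, 0, 0], "claw": -1}]}}

```text
time_s: 10.67
tcp_pos: [0.4834, 0.2951, 0.078]
tool_rot: [-1.646, -1.428, -1.046]
wrist_force: [0.6, 0.5, -2.3]
gripper_width: 0.0518
```

```bash
python3 look.py 12;python3 go.py 0.4840 0.295 0.0636 82 25
python3 - <<'E'
import cv2,pickle
d=pickle.load(open("d12.pkl","rb"))
cv2.imwrite("pics/w12c.png",cv2.resize(d["wrist"]["img"][60:220,160:490,::-1],None,fx=2.4,fy=2.4,interpolation=cv2.INTER_CUBIC))
E
```

```text
tcp [0.4834 0.295  0.0777] hold [17.3159 -1.1024] F [ 0.361   0.044  -1.6999] w 0.05222481480031702
cam hold [-97.0927  -0.986 ] head 82.1282169253494
pred tines [array([481.1041, 176.6722]), array([382.3071, 177.1848]), array([247.7248, 177.7857]), array([148.7672, 178.156 ])]
t 10.8167 tcp [0.48 0.29 0.08] q [ 0.93  1.3  -1.1   2.15 -0.32  0.26  0.46] F [ 0.36  0.04 -1.7 ] w 0.05222481480031702
rotvec deg [-0.11 -0.07 -0.21]
shift in present tool axes mm [-12.76   0.61   6.01] in goal axes [-12.76   0.55   6.03]
heading 82.12330426779897 pitch 24.927981414566016 y [ 0.99 -0.14 -0.  ]
```

View pics/w12c.png

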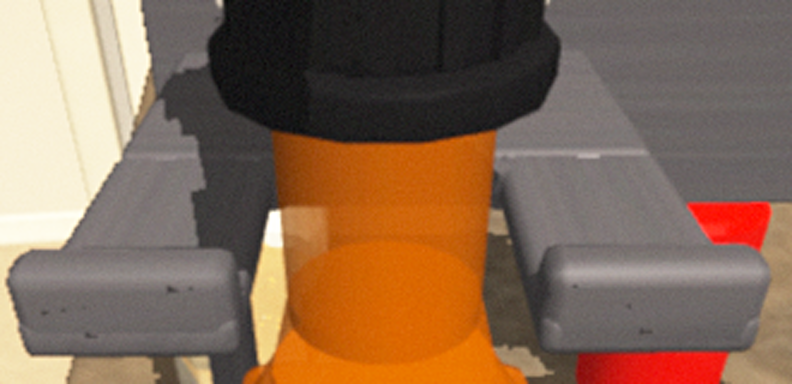

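Call:
{"name": "arm_command", "arguments": {"moves": [{"linear": [-3, 0, 1.4], "delta_rot": [0, 0, 0], "claw": -1}, {"linear": [-3, 0, 1.4], "delta_rot": [0, 0, 0], "claw": -1}, {"linear": [-3, 0, 1.4], "delta_rot": [0, 0, 0], "claw": -1}, {"linear": [0, 0, 0], "delta_rot": [0, 0, 0], "claw": -1}, {"linear": [0, 0, 0], "delta_rot": [0, 0, 0], "claw": -1}, {"linear": [0, 0, 0], "delta_rot": [0, 0, 0], "claw": -1}]}}

```text
time_s: 11.32
tcp_pos: [0.4834, 0.2949, 0.0676]
tool_rot: [-1.647, -1.427, -1.046]
wrist_force: [-0.7, -0.2, -2.0]
gripper_width: 0.0523
```

```bash
python3 look.py 13;python3 go.py 0.4840 0.295 0.0636 82 25
python3 - <<'E'
import cv2,pickle
d=pickle.load(open("d13.pkl","rb"))
cv2.imwrite("pics/w13c.png",cv2.resize(d["wrist"]["img"][60:220,160:490,::-1],None,fx=2.4,fy=2.4,interpolation=cv2.INTER_CUBIC))
E
```

```text
tcp [0.4836 0.2948 0.0677] hold [17.0932 -1.2579] F [ 0.1313  0.0455 -2.0341] w 0.05186183246376023
cam hold [-97.2661  -1.051 ] head 82.11108592392972
pred tines [array([494.8079, 132.0914]), array([387.2375, 132.7256]), array([240.7139, 133.395 ]), array([132.9099, 133.7446])]
t 11.4667 tcp [0.48 0.29 0.07] q [ 0.92  1.32 -1.09  2.15 -0.31  0.25  0.47] F [ 0.13  0.05 -2.03] w 0.05186183246376023
rotvec deg [-0.09 -0.05 -0.22]
shift in present tool axes mm [-3.55  0.41  1.98] in goal axes [-3.55  0.4   1.98]
heading 82.09676521454838 pitch 24.945662686612735 y [ 0.99 -0.14 -0.  ]
```

View pics/w13c.png

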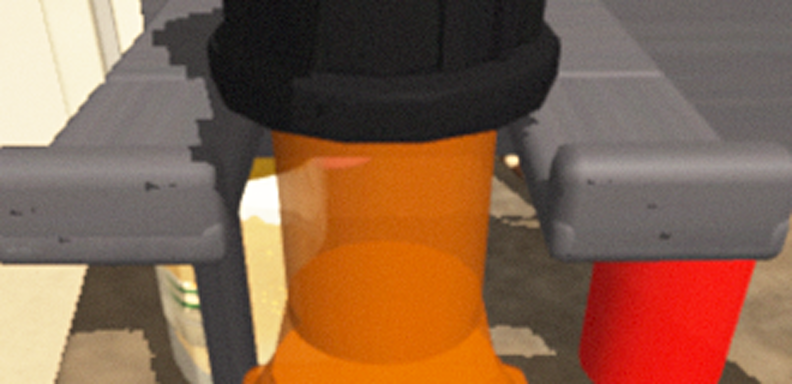

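Call:
{"name": "arm_command", "arguments": {"moves": [{"linear": [-1.4, 0, 0.6], "delta_rot": [0, 0, 0], "claw": -1}, {"linear": [-1.4, 0, 0.6], "delta_rot": [0, 0, 0], "claw": -1}, {"linear": [0, 0, 0], "delta_rot": [0, 0, 0], "claw": -1}, {"linear": [0, 0, 0], "delta_rot": [0, 0, 0], "claw": -1}, {"linear": [0, 0, 0], "delta_rot": [0, 0, 0], "claw": -1}]}}

```text
time_s: 11.88
tcp_pos: [0.4835, 0.2947, 0.0645]
tool_rot: [-1.647, -1.427, -1.046]
wrist_force: [-0.3, -0.2, -1.4]
gripper_width: 0.0515
```

Call:
{"name": "arm_command", "arguments": {"moves": [{"linear": [-1.4, 0, 0.6], "delta_rot": [0, 0, 0], "claw": -1}, {"linear": [0, 0, 0], "delta_rot": [0, 0, 0], "claw": -1}, {"linear": [0, 0, 0], "delta_rot": [0, 0, 0], "claw": -1}, {"linear": [0, 0, 0], "delta_rot": [0, 0, 0], "claw": -1}]}}

```text
time_s: 12.22
tcp_pos: [0.4835, 0.2949, 0.0637]
tool_rot: [-1.646, -1.428, -1.047]
wrist_force: [-0.1, -0.3, 3.5]
gripper_width: 0.0519
```

```bash
python3 look.py 14;python3 go.py 0.4840 0.295 0.0636 82 25
python3 - <<'E'
import cv2,pickle
d=pickle.load(open("d14.pkl","rb"))
cv2.imwrite("pics/w14c.png",cv2.resize(d["wrist"]["img"][60:220,160:490,::-1],None,fx=2.4,fy=2.4,interpolation=cv2.INTER_CUBIC))
cv2.imwrite("pics/s14c.png",cv2.resize(d["scene"]["img"][235:325,250:350,::-1],None,fx=7,fy=6.5,interpolation=cv2.INTER_CUBIC))
E
```

```text
tcp [0.4835 0.2949 0.0636] hold [17.2152 -1.1971] F [-0.7556 -0.6928  4.8664] w 0.05184466794528431
cam hold [-97.263   -1.0302] head 82.1160546546204
pred tines [array([501.5875, 112.222 ]), array([389.9141, 112.854 ]), array([237.8282, 113.4674]), array([125.9136, 113.7368])]
t 12.3667 tcp [0.48 0.29 0.06] q [ 0.92  1.33 -1.08  2.14 -0.31  0.25  0.48] F [-0.76 -0.69  4.87] w 0.05184466794528431
rotvec deg [-0.1 -0.1 -0.2]
shift in present tool axes mm [0.05 0.46 0.17] in goal axes [0.05 0.46 0.17]
heading 82.1121645792894 pitch 24.90040281844736 y [ 0.99 -0.14 -0.  ]
```

View pics/w14c.png

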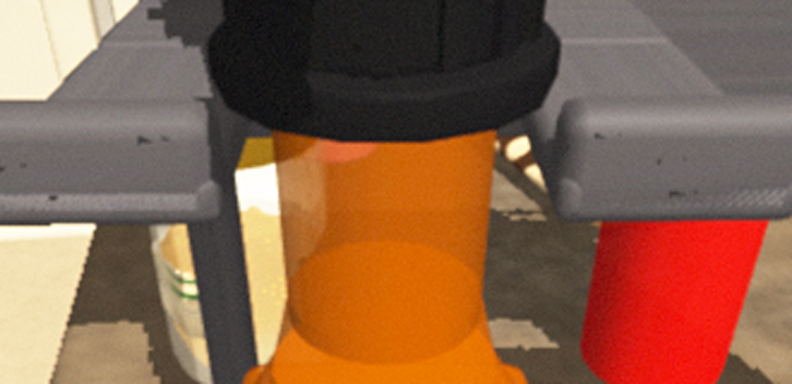

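View pics/s14c.png

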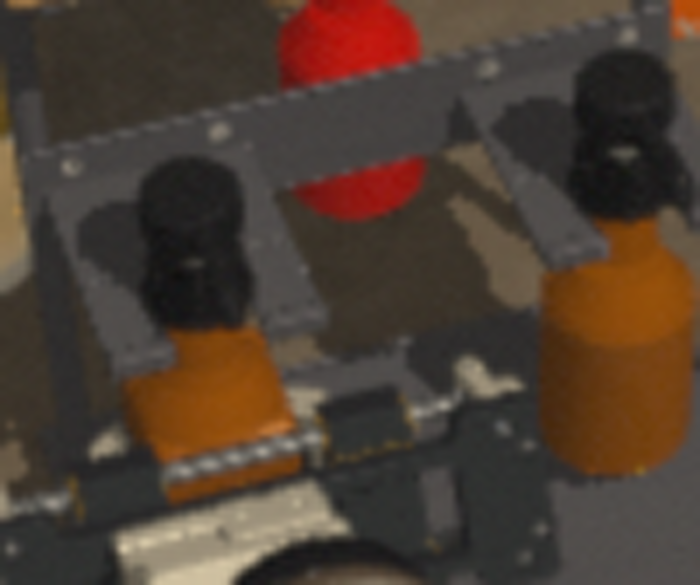

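View pics/side14.png

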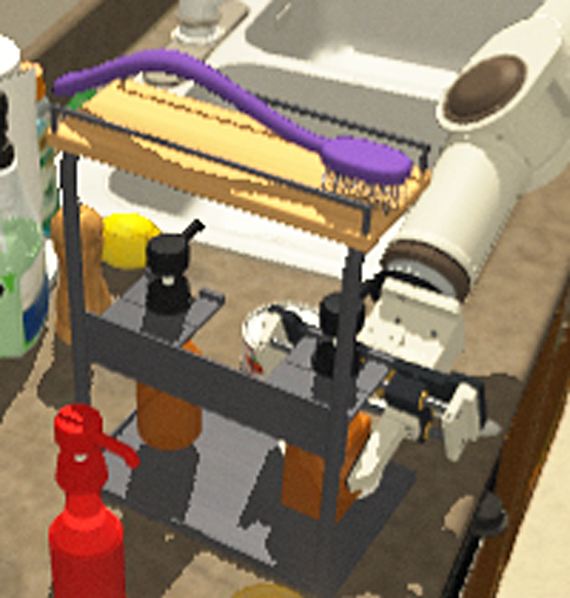

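Call:
{"name": "arm_command", "arguments": {"moves": [{"linear": [0.5, 0, -0.2], "delta_rot": [0, 0, 0], "claw": -1}, {"linear": [0, 0, 0], "delta_rot": [0, 0, 0], "claw": 0.2}, {"linear": [0, 0, 0], "delta_rot": [0, 0, 0], "claw": 0.3}, {"linear": [0, 0, 0], "delta_rot": [0, 0, 0], "claw": 0.4}, {"linear": [0, 0, 0], "delta_rot": [0, 0, 0], "claw": 0.5}, {"linear": [0, 0, 0], "delta_rot": [0, 0, 0], "claw": 0.6}, {"linear": [0, 0, 0], "delta_rot": [0, 0, 0], "claw": 0.6}, {"linear": [0, 0, 0], "delta_rot": [0, 0, 0], "claw": 0.6}]}}

```text
time_s: 13.03
tcp_pos: [0.4834, 0.2947, 0.0634]
tool_rot: [-1.647, -1.428, -1.046]
wrist_force: [-1.1, 0.2, 0.8]
gripper_width: 0.0731
```

```bash
python3 look.py 15;python3 go.py 0.4840 0.295 0.0636 82 25
python3 - <<'E'
import cv2,pickle
d=pickle.load(open("d15.pkl","rb"))
cv2.imwrite("pics/s15c.png",cv2.resize(d["scene"]["img"][235:325,250:350,::-1],None,fx=7,fy=6.5,interpolation=cv2.INTER_CUBIC))
E
```

```text
tcp [0.4835 0.2946 0.0635] hold [16.9642 -1.162 ] F [-0.2463 -0.025   0.0645] w 0.07377478529481793
cam hold [-97.4235  -1.0445] head 82.10965555518223
pred tines [array([501.2319, 111.1526]), array([389.6645, 111.8494]), array([237.712 , 112.5499]), array([125.8884, 112.8823])]
t 13.1833 tcp [0.48 0.29 0.06] q [ 0.92  1.33 -1.08  2.14 -0.31  0.25  0.48] F [-0.25 -0.02  0.06] w 0.07377478529481793
rotvec deg [-0.09 -0.05 -0.23]
shift in present tool axes mm [0.28 0.49 0.34] in goal axes [0.27 0.49 0.34]
heading 82.102096514486 pitch 24.949831568533074 y [ 0.99 -0.14 -0.  ]
```

View pics/wrist15.png

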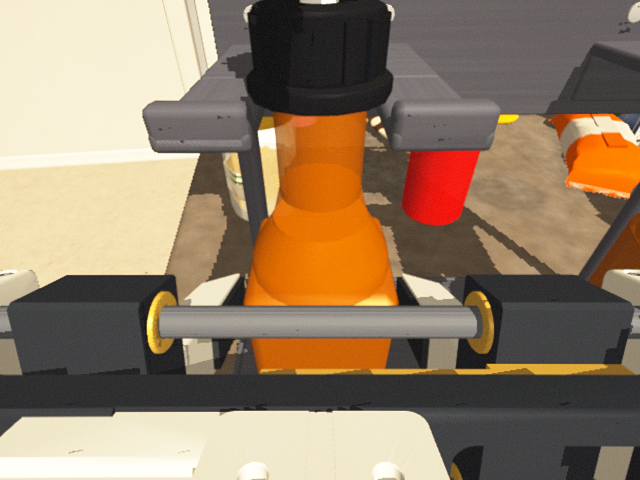

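View pics/s15c.png

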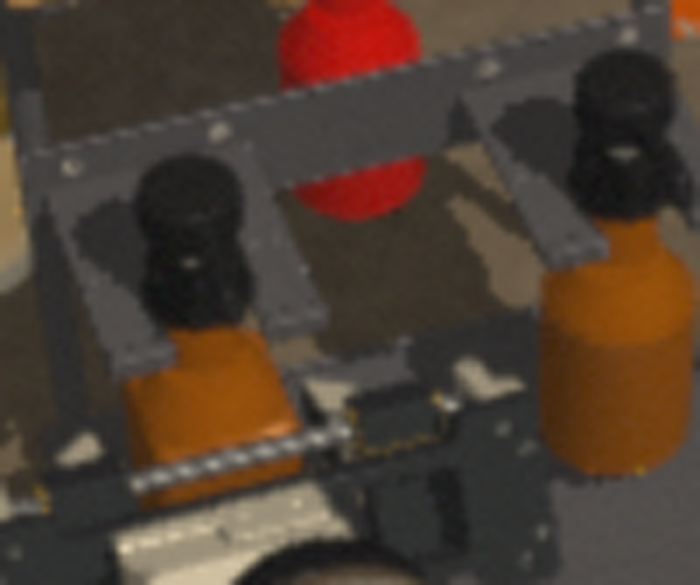

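Call:
{"name": "arm_command", "arguments": {"moves": [{"linear": [0, 0, -10], "delta_rot": [0, 0, 0], "claw": 0.6}, {"linear": [0, 0, -20], "delta_rot": [0, 0, 0], "claw": 0.6}, {"linear": [0, 0, -25], "delta_rot": [0, 0, 0], "claw": 0.6}, {"linear": [0, 0, -25], "delta_rot": [0, 0, 0], "claw": 0.6}, {"linear": [0, 0, -25], "delta_rot": [0, 0, 0], "claw": 0.6}, {"linear": [0, 0, -25], "delta_rot": [0, 0, 0], "claw": 0.6}, {"linear": [0, 0, 0], "delta_rot": [0, 0, 0], "claw": -1}, {"linear": [0, 0, 0], "delta_rot": [0, 0, 0], "claw": -1}]}}

```text
time_s: 13.85
tcp_pos: [0.4683, 0.1758, 0.1184]
tool_rot: [-1.651, -1.427, -1.048]
wrist_force: [-0.3, -0.2, -0.1]
gripper_width: 0.0645
```

```bash
python3 look.py 16;python3 go.py 0.468 0.186 0.26 82 40
```

```text
tcp [0.4666 0.1786 0.1184] hold [-100.2581   -0.229 ] F [-0.0444  0.0701 -0.1682] w 0.05246834338172827
cam hold [-215.1647   -0.4938] head 82.12741488721691
pred tines [array([384.6084, 137.4341]), array([345.209 , 137.6367]), array([291.4835, 137.8878]), array([252.0621, 138.0538])]
t 14.0 tcp [0.47 0.18 0.12] q [ 1.17  1.16 -1.1   2.15 -0.3   0.54  0.46] F [-0.04  0.07 -0.17] w 0.05246834338172827
rotvec deg [ -0.19 -15.08  -0.2 ]
shift in present tool axes mm [131.57  -0.32 -52.89] in goal axes [113.28   0.34 -85.29]
heading 82.18321210963175 pitch 24.922270902484936 y [ 0.99 -0.14 -0.  ]
```

View pics/wrist16.png

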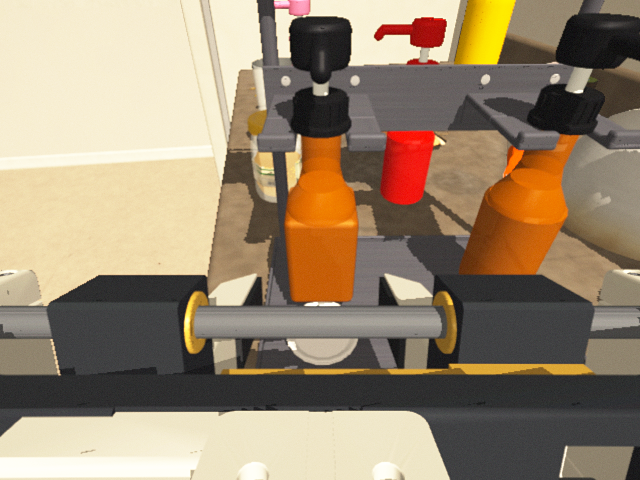

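View pics/scene16.png

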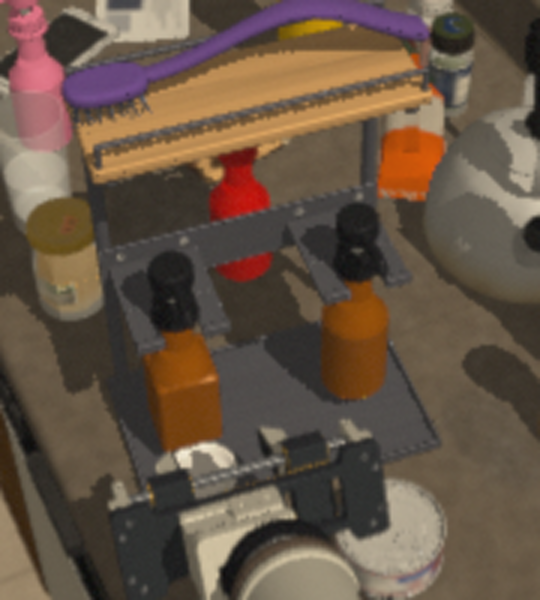

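View pics/side16.png

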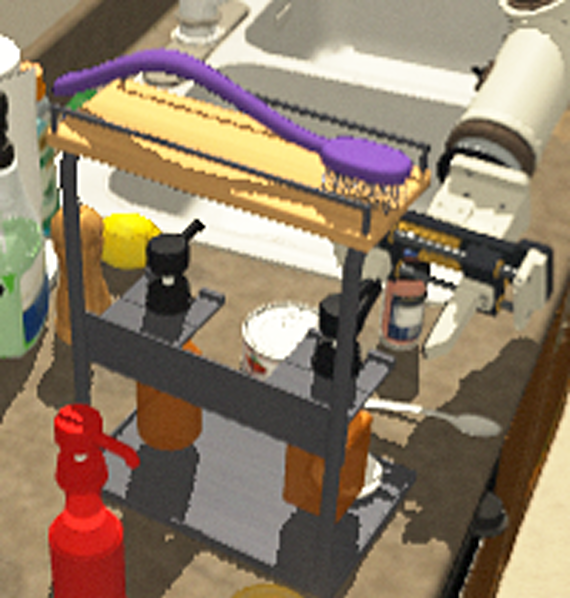

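Run:
```python
from pose import *
import pickle
np.set_printoptions(precision=4,suppress=True)
d=pickle.load(open("d16.pkl","rb")); c=d["scene"];w=d["wrist"];s=d["side"]
a=lambda u,v:((u+.5)/3-.5+220,(v+.5)/3-.5+175)
b=lambda u,v:((u+.5)/2.85-.5+270,(v+.5)/2.85-.5+100)
p=onz(c,*a(171,265),.220); print("scene",p,hold(p))
p=onz(s,*b(340,302),.220); print("side",p,hold(p))
print(tri(c,a(171,265),s,b(340,302)))
print("tri sw",tri(c,a(171,265),w,(320.5,24)))
cv2.imwrite("pics/s16c.png",cv2.resize(c["img"][245:330,250:350,::-1],None,fx=7,fy=6.5,interpolation=cv2.INTER_CUBIC))
cv2.imwrite("pics/sd16c.png",cv2.resize(s["img"][190:290,350:440,::-1],None,fx=6,fy=6,interpolation=cv2.INTER_CUBIC))
```

```text
scene [0.4813 0.2772 0.22  ] [-0.6181 -1.3532]
side [0.4825 0.2751 0.22  ] [-2.5657 -2.8739]
(array([0.4815, 0.2765, 0.221 ]), np.float64(0.0011174868595451284))
tri sw (array([0.4817, 0.2787, 0.2183]), np.float64(0.00019476602067576847))
```

View pics/s16c.png

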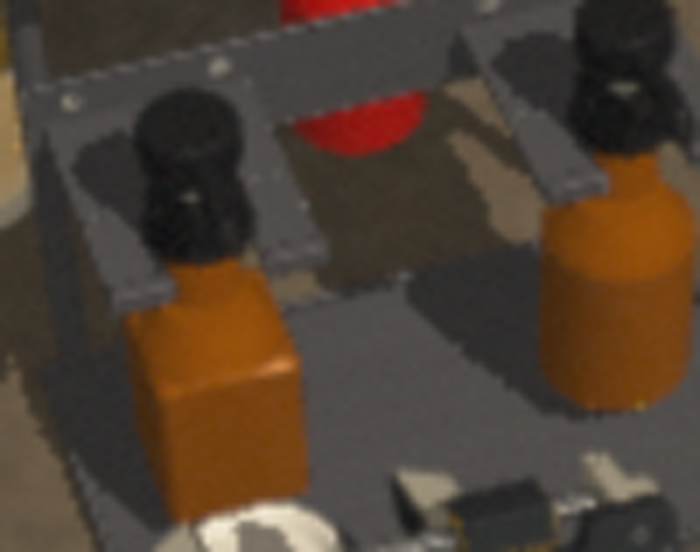

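View pics/sd16c.png

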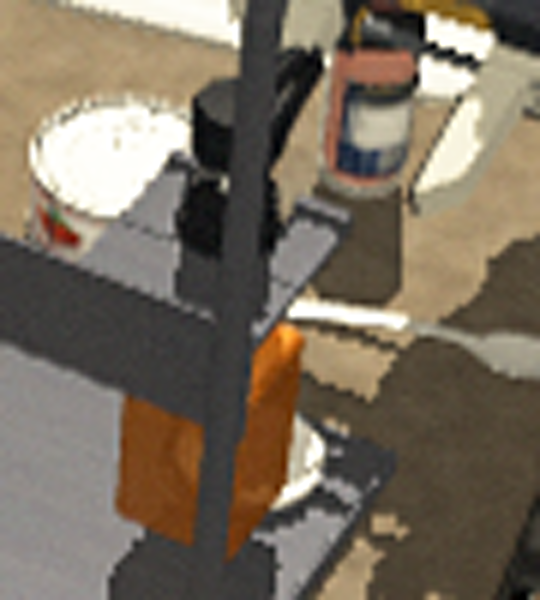

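```bash
python3 go.py 0.4706 0.1988 0.262 82 42
```

```text
t 14.0 tcp [0.47 0.18 0.12] q [ 1.17  1.16 -1.1   2.15 -0.3   0.54  0.46] F [-0.04  0.07 -0.17] w 0.05246834338172827
rotvec deg [ -0.2  -17.08  -0.19]
shift in present tool axes mm [138.88   0.48 -41.91] in goal axes [120.45   1.14 -80.84]
heading 82.18321210963175 pitch 24.922270902484936 y [ 0.99 -0.14 -0.  ]
```

Call:
{"name": "arm_command", "arguments": {"moves": [{"linear": [23, 0, -7], "delta_rot": [0, 0, 0], "claw": -1}, {"linear": [23, 0, -7], "delta_rot": [0, 0, 0], "claw": -1}, {"linear": [23, 0, -7], "delta_rot": [0, 0, 0], "claw": -1}, {"linear": [23, 0, -7], "delta_rot": [0, 0, 0], "claw": -1}, {"linear": [23, 0.5, -7], "delta_rot": [0, 0, 0], "claw": -1}, {"linear": [23, 0, -7], "delta_rot": [0, 0, 0], "claw": -1}, {"linear": [0, 0, 0], "delta_rot": [0, -5.7, 0], "claw": -1}, {"linear": [0, 0, 0], "delta_rot": [0, -5.7, 0], "claw": -1}, {"linear": [0, 0, 0], "delta_rot": [0, -5.7, 0], "claw": -1}, {"linear": [0, 0, 0], "delta_rot": [0, 0, 0], "claw": -1}, {"linear": [0, 0, 0], "delta_rot": [0, 0, 0], "claw": -1}]}}

```text
time_s: 14.92
tcp_pos: [0.4703, 0.1992, 0.2611]
tool_rot: [-1.859, -1.622, -0.823]
wrist_force: [0.4, 0.7, 0.0]
gripper_width: 0.0005
```

```bash
python3 look.py 17;python3 go.py 0.4826 0.284 0.250 82 42
```

```text
tcp [0.4703 0.1973 0.2599] hold [-81.2361  -1.3696] F [0.0703 0.7926 0.5409] w 0.00034607321062956123
cam hold [-152.989    -1.7818] head 82.47368041401695
pred tines [array([365.7016, 283.3043]), array([337.9357, 283.4599]), array([300.097, 283.677]), array([272.358 , 283.8397])]
t 15.0667 tcp [0.47 0.2  0.26] q [ 1.17  0.58 -1.32  2.12 -0.4   0.72  0.09] F [0.07 0.79 0.54] w 0.00034607321062956123
rotvec deg [-0.27 -0.15 -0.36]
shift in present tool axes mm [51.    0.1  71.83] in goal axes [51.19  0.09 71.69]
heading 82.36171588306607 pitch 41.846169275179605 y [ 0.99 -0.14 -0.01]
```

View pics/wrist17.png

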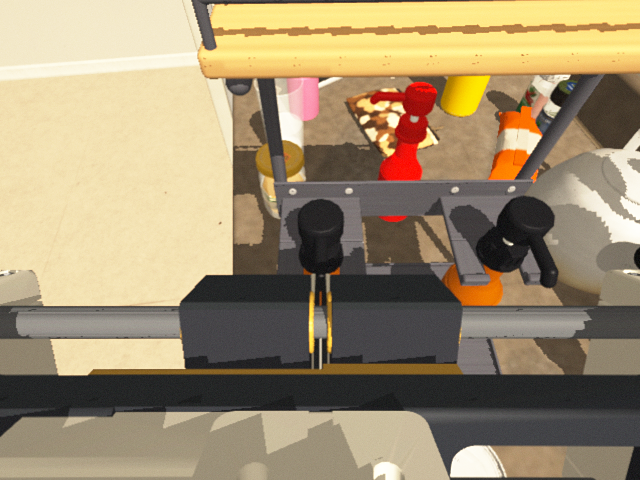

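View pics/scene17.png

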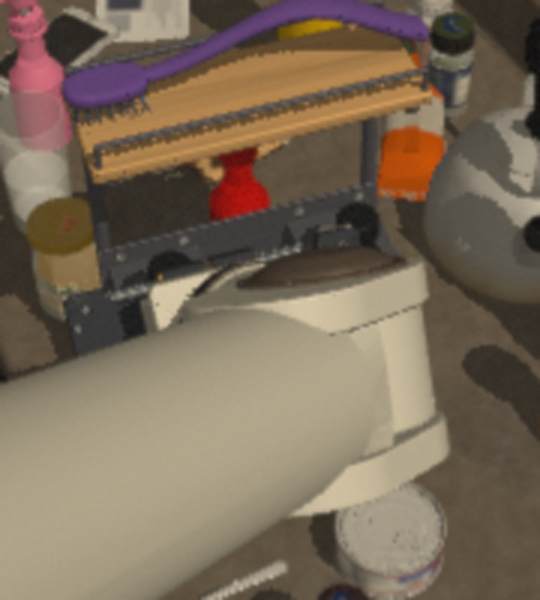

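View pics/side17.png

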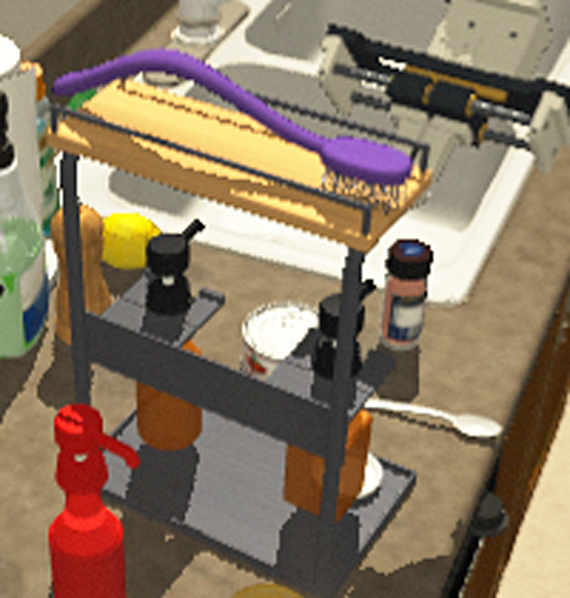

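Run:
```python
from pose import *
import pickle
d=pickle.load(open("d17.pkl","rb")); w=d["wrist"]
for p in [(321,216),(321,212)]:
    q=onz(w,*p,.22); print(q,hold(q))
```

```text
[0.48176973 0.27701813 0.22      ] [-0.73261042 -1.88660823]
[0.48227895 0.28060162 0.22      ] [ 2.88683342 -1.90478469]
```

Call:
{"name": "arm_command", "arguments": {"moves": [{"linear": [13, 0, 18], "delta_rot": [0, 0, 0], "claw": -1}, {"linear": [13, 0, 18], "delta_rot": [0, 0, 0], "claw": -1}, {"linear": [13, 0, 18], "delta_rot": [0, 0, 0], "claw": -1}, {"linear": [12, 0, 17], "delta_rot": [0, 0, 0], "claw": -1}, {"linear": [0, 0, 0], "delta_rot": [0, 0, 0], "claw": -1}, {"linear": [0, 0, 0], "delta_rot": [0, 0, 0], "claw": -1}, {"linear": [0, 0, 0], "delta_rot": [0, 0, 0], "claw": -1}]}}

```text
time_s: 15.65
tcp_pos: [0.483, 0.2829, 0.2505]
tool_rot: [-1.861, -1.61, -0.823]
wrist_force: [0.1, 0.4, -0.3]
gripper_width: 0.0006
```

```bash
python3 look.py 18;python3 go.py 0.4826 0.284 0.227 82 42
```

```text
tcp [0.4837 0.2824 0.251 ] hold [ 4.8562 -3.1148] F [-0.7919 -0.3568  0.4543] w 0.00047660495561307586
cam hold [-67.0351  -3.3138] head 82.29481978645931
pred tines [array([374.8189, 398.1854]), array([340.1398, 398.4438]), array([292.8687, 398.8249]), array([258.2009, 399.1257])]
t 15.8 tcp [0.48 0.28 0.25] q [ 0.93  0.59 -1.27  2.11 -0.42  0.56 -0.01] F [-0.79 -0.36  0.45] w 0.00047660495561307586
rotvec deg [-0.11 -0.   -0.35]
shift in present tool axes mm [-16.9   -1.22  17.14] in goal axes [-16.89  -1.36  17.14]
heading 82.15246285707715 pitch 41.995667403302924 y [ 0.99 -0.14 -0.01]
```

View pics/side18.png

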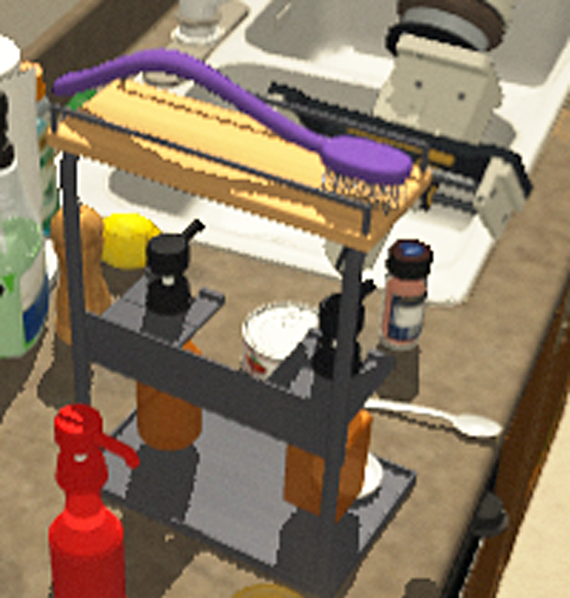

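View pics/wrist18.png

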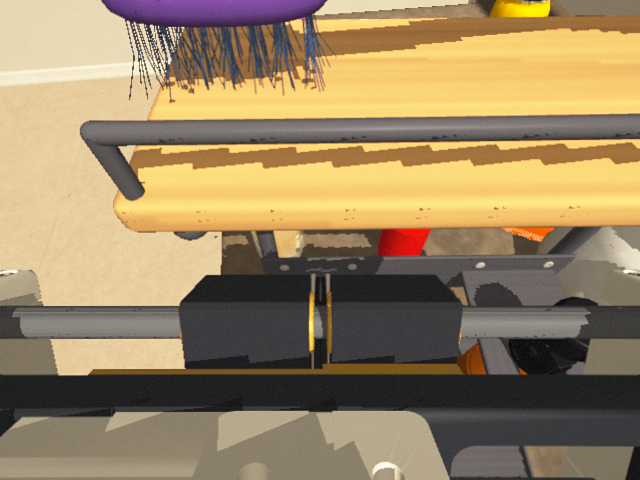

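Call:
{"name": "arm_command", "arguments": {"moves": [{"linear": [-4, -1.2, 3.6], "delta_rot": [0, 0, 0], "claw": -1}, {"linear": [-4, 0, 3.6], "delta_rot": [0, 0, 0], "claw": -1}, {"linear": [-4, 0, 3.6], "delta_rot": [0, 0, 0], "claw": -1}, {"linear": [-3, 0, 2.7], "delta_rot": [0, 0, 0], "claw": -1}, {"linear": [0, 0, 0], "delta_rot": [0, 0, 0], "claw": -1}, {"linear": [0, 0, 0], "delta_rot": [0, 0, 0], "claw": -1}]}}

```text
time_s: 16.3
tcp_pos: [0.4818, 0.2839, 0.2311]
tool_rot: [-1.862, -1.615, -0.823]
wrist_force: [0.3, 0.3, 0.3]
gripper_width: 0.0006
```

Call:
{"name": "arm_command", "arguments": {"moves": [{"linear": [-1.5, 0, 1.3], "delta_rot": [0, 0, 0], "claw": -1}, {"linear": [-1.5, 0, 1.3], "delta_rot": [0, 0, 0], "claw": -1}, {"linear": [0, 0, 0], "delta_rot": [0, 0, 0], "claw": -1}, {"linear": [0, 0, 0], "delta_rot": [0, 0, 0], "claw": -1}, {"linear": [0, 0, 0], "delta_rot": [0, 0, 0], "claw": -1}]}}

```text
time_s: 16.72
tcp_pos: [0.4822, 0.284, 0.2277]
tool_rot: [-1.862, -1.615, -0.825]
wrist_force: [-0.6, -1.1, 0.8]
gripper_width: 0.0003
```

Call:
{"name": "arm_command", "arguments": {"moves": [{"linear": [-1.5, 0, 1.3], "delta_rot": [0, 0, 0], "claw": -1}, {"linear": [-1.5, 0, 1.3], "delta_rot": [0, 0, 0], "claw": -1}, {"linear": [0, 0, 0], "delta_rot": [0, 0, 0], "claw": -1}, {"linear": [0, 0, 0], "delta_rot": [0, 0, 0], "claw": -1}, {"linear": [0, 0, 0], "delta_rot": [0, 0, 0], "claw": -1}]}}

```text
time_s: 17.13
tcp_pos: [0.4822, 0.284, 0.2237]
tool_rot: [-1.862, -1.615, -0.825]
wrist_force: [-1.0, -0.1, 5.6]
gripper_width: 0.0006
```

```bash
python3 look.py 19
python3 - <<'E'
import cv2,pickle
d=pickle.load(open("d19.pkl","rb"))
cv2.imwrite("pics/sd19c.png",cv2.resize(d["side"]["img"][180:290,350:440,::-1],None,fx=6,fy=5.4,interpolation=cv2.INTER_CUBIC))
E
```

```text
tcp [0.4822 0.284  0.2237] hold [ 6.2024 -1.3714] F [-0.7834 -0.4689  5.4892] w 0.00027483316250863094
cam hold [-65.5593  -1.4733] head 82.20047500825154
pred tines [array([383.4543, 392.3831]), array([344.6966, 392.5592]), array([291.8586, 392.8342]), array([253.0986, 393.0615])]
```

View pics/sd19c.png

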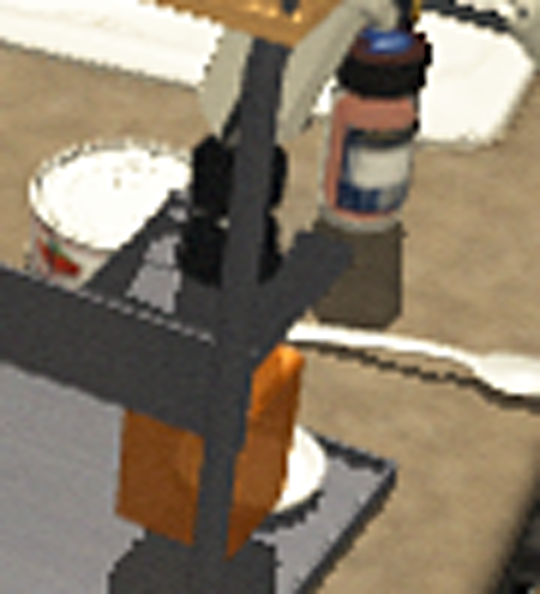

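Call:
{"name": "arm_command", "arguments": {"moves": [{"linear": [-1.5, 0, 1.35], "delta_rot": [0, 0, 0], "claw": -1}, {"linear": [-1.5, 0, 1.35], "delta_rot": [0, 0, 0], "claw": -1}, {"linear": [-1.5, 0, 1.35], "delta_rot": [0, 0, 0], "claw": -1}, {"linear": [-1.5, 0, 1.35], "delta_rot": [0, 0, 0], "claw": -1}, {"linear": [0, 0, 0], "delta_rot": [0, 0, 0], "claw": -1}, {"linear": [0, 0, 0], "delta_rot": [0, 0, 0], "claw": -1}]}}

```text
time_s: 17.78
tcp_pos: [0.4823, 0.2842, 0.216]
tool_rot: [-1.861, -1.615, -0.825]
wrist_force: [-1.6, -1.6, 7.8]
gripper_width: 0.0008
```

Call:
{"name": "arm_command", "arguments": {"moves": [{"linear": [-1, 0, 0.9], "delta_rot": [0, 0, 0], "claw": -1}, {"linear": [-1, 0, 0.9], "delta_rot": [0, 0, 0], "claw": -1}, {"linear": [0, 0, 0], "delta_rot": [0, 0, 0], "claw": -1}, {"linear": [0, 0, 0], "delta_rot": [0, 0, 0], "claw": -1}, {"linear": [0, 0, 0], "delta_rot": [0, 0, 0], "claw": -1}]}}

```text
time_s: 18.2
tcp_pos: [0.4823, 0.2842, 0.2135]
tool_rot: [-1.861, -1.615, -0.825]
wrist_force: [-1.6, -2.5, 9.9]
gripper_width: 0.0006
```

Call:
{"name": "arm_command", "arguments": {"moves": [{"linear": [-1, 0, 0.9], "delta_rot": [0, 0, 0], "claw": -1}, {"linear": [0, 0, 0], "delta_rot": [0, 0, 0], "claw": -1}, {"linear": [0, 0, 0], "delta_rot": [0, 0, 0], "claw": -1}, {"linear": [0, 0, 0], "delta_rot": [0, 0, 0], "claw": -1}]}}

```text
time_s: 18.53
tcp_pos: [0.4825, 0.2844, 0.2127]
tool_rot: [-1.861, -1.615, -0.826]
wrist_force: [-2.1, -3.1, 13.9]
gripper_width: 0.0004
```

Call:
{"name": "arm_command", "arguments": {"moves": [{"linear": [-0.8, 0, 0.7], "delta_rot": [0, 0, 0], "claw": -1}, {"linear": [0, 0, 0], "delta_rot": [0, 0, 0], "claw": -1}, {"linear": [0, 0, 0], "delta_rot": [0, 0, 0], "claw": -1}, {"linear": [0, 0, 0], "delta_rot": [0, 0, 0], "claw": -1}]}}

```text
time_s: 18.87
tcp_pos: [0.4828, 0.2849, 0.2125]
tool_rot: [-1.86, -1.614, -0.827]
wrist_force: [-4.1, -5.0, 20.1]
gripper_width: 0.0007
```

Call:
{"name": "arm_command", "arguments": {"moves": [{"linear": [1.5, 0, -1.35], "delta_rot": [0, 0, 0], "claw": -1}, {"linear": [2.2, 0, -2], "delta_rot": [0, 0, 0], "claw": -1}, {"linear": [2.2, 0, -2], "delta_rot": [0, 0, 0], "claw": -1}, {"linear": [2.2, 0, -2], "delta_rot": [0, 0, 0], "claw": -1}, {"linear": [2.2, 0, -2], "delta_rot": [0, 0, 0], "claw": -1}, {"linear": [3, 0, -2.7], "delta_rot": [0, 0, 0], "claw": -1}, {"linear": [5, 0, -4.5], "delta_rot": [0, 0, 0], "claw": -1}, {"linear": [8, 0, -7.2], "delta_rot": [0, 0, 0], "claw": -1}, {"linear": [0, 0, 0], "delta_rot": [0, 0, 0], "claw": -1}]}}

```text
time_s: 19.62
tcp_pos: [0.4825, 0.2839, 0.2471]
tool_rot: [-1.862, -1.616, -0.825]
wrist_force: [0.5, 0.3, 0.3]
gripper_width: 0.0002
```

```bash
python3 look.py 20
```

```text
tcp [0.482  0.2833 0.2455] hold [ 5.5036 -1.2979] F [-0.8323  0.307  -0.3478] w 0.00037586992717316027
cam hold [-65.9572  -1.4541] head 82.12022865597177
pred tines [array([377.7601, 397.9261]), array([342.377 , 398.0912]), array([294.1286, 398.3465]), array([258.7304, 398.556 ])]
```

View pics/side20.png

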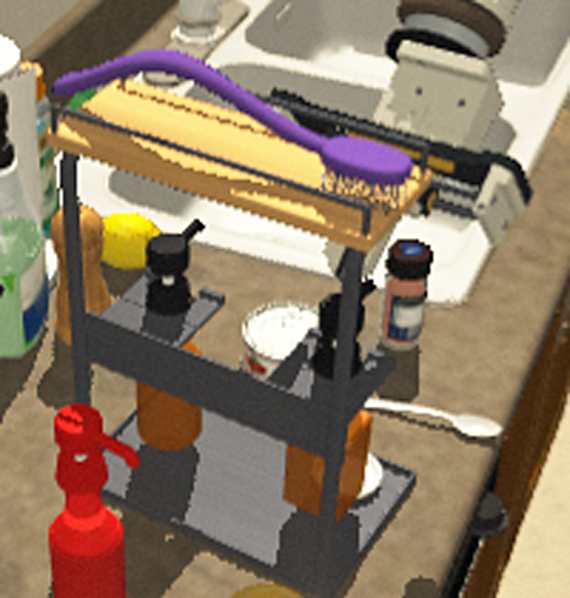

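Call:
{"name": "arm_command", "arguments": {"moves": [{"linear": [-8, 0, -10], "delta_rot": [0, 0, 0], "claw": -1}, {"linear": [-16, 0, -20], "delta_rot": [0, 0, 0], "claw": -1}, {"linear": [-16, 0, -20], "delta_rot": [0, 0, 0], "claw": -1}, {"linear": [-16, 0, -20], "delta_rot": [0, 0, 0], "claw": -1}, {"linear": [-10, 0, -25], "delta_rot": [0, 0, 0], "claw": -1}, {"linear": [0, 15, -30], "delta_rot": [0, 0, 0], "claw": -1}, {"linear": [0, 30, -25], "delta_rot": [0, 0, 0], "claw": -1}, {"linear": [0, 35, -20], "delta_rot": [0, 0, 0], "claw": -1}, {"linear": [0, 35, -20], "delta_rot": [0, 0, 0], "claw": -1}, {"linear": [0, 35, 0], "delta_rot": [0, 0, 0], "claw": -1}, {"linear": [0, 35, 0], "delta_rot": [0, 0, 0], "claw": -1}, {"linear": [0, 0, 0], "delta_rot": [0, 0, 0], "claw": -1}]}}

```text
time_s: 20.77
tcp_pos: [0.6454, 0.0725, 0.3227]
tool_rot: [-1.866, -1.612, -0.83]
wrist_force: [-0.4, -1.2, 0.2]
gripper_width: 0.0005
```

```bash
python3 look.py 21
python3 - <<'E'
import cv2,pickle
d=pickle.load(open("d21.pkl","rb"))
cv2.imwrite("pics/full21.png",d["scene"]["img"][:,:,::-1])
cv2.imwrite("pics/sd21c.png",cv2.resize(d["side"]["img"][190:290,350:440,::-1],None,fx=6,fy=6,interpolation=cv2.INTER_CUBIC))
E
```

```text
tcp [0.6389 0.0752 0.3222] hold [-179.388  -184.9645] F [-0.3493 -0.9852  0.752 ] w 0.000253395734973905
cam hold [-251.3682 -186.5324] head 82.40306319309785
pred tines [array([184.5005, 228.9363]), array([164.4359, 229.0368]), array([137.0529, 229.1731]), array([116.9528, 229.2725])]
```

View pics/full21.png

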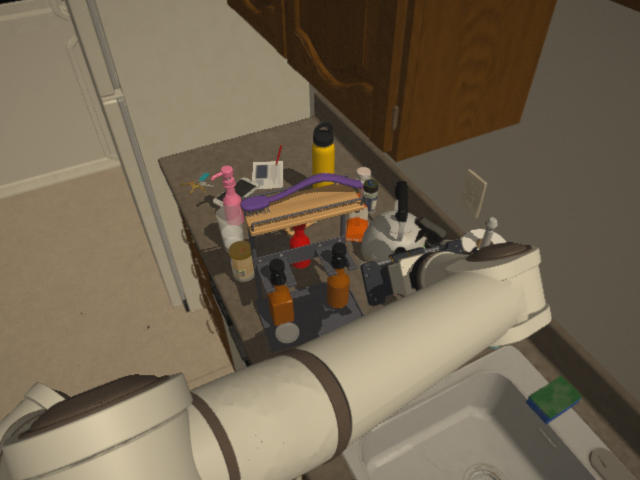

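View pics/sd21c.png

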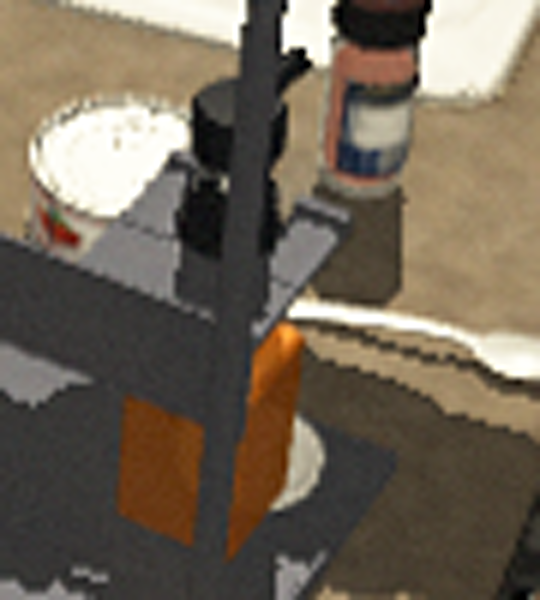

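View pics/wrist21.png

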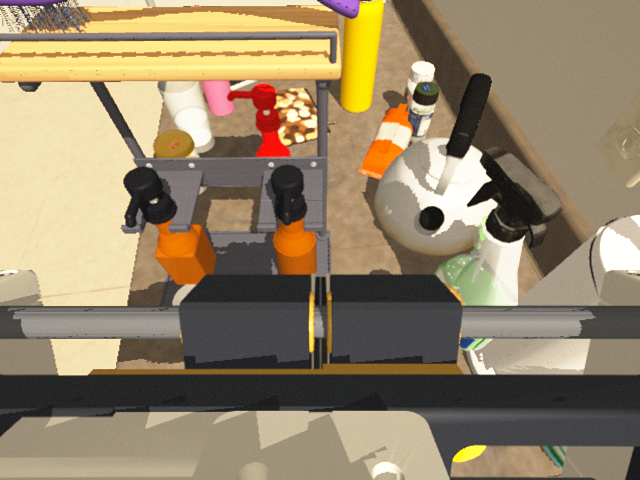

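Run:
```python
import cv2,pickle
d=pickle.load(open("d21.pkl","rb"))
cv2.imwrite("pics/w21c.png",cv2.resize(d["wrist"]["img"][150:310,100:340,::-1],None,fx=3.3,fy=3.3,interpolation=cv2.INTER_CUBIC))
cv2.imwrite("pics/s21c.png",cv2.resize(d["scene"]["img"][235:350,250:360,::-1],None,fx=6,fy=5.2,interpolation=cv2.INTER_CUBIC))
```

```text
(no output)
```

View pics/w21c.png

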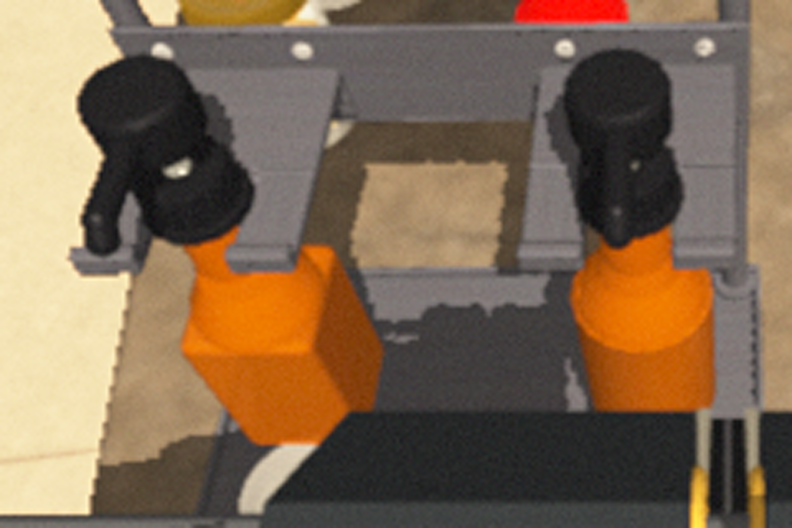

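View pics/s21c.png

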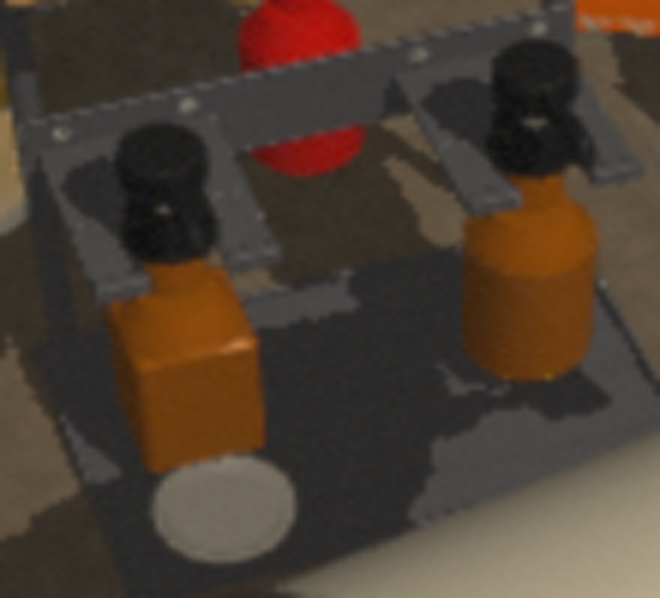

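Run:
```python
from pose import *
import pickle
np.set_printoptions(precision=3,suppress=True)
d=pickle.load(open("d21.pkl","rb")); w=d["wrist"];c=d["scene"]
a=lambda u,v:((u+.5)/3.3-.5+100,(v+.5)/3.3-.5+150)
for n,t,e in [("soap",(137,88),(100,225)),("round",(618,80),(617,225))]:
    p=onz(w,*a(*t),.22);q=onz(w,*a(*e),.211);v=q-p;print(n,p,hold(p),q,"spout len",np.hypot(*v[:2]),"heading",np.degrees(np.arctan2(v[1],v[0])), "ideal",82.2-180)
L=onz(w,*a(186,352),.107);R=onz(w,*a(315,354),.107);v=R-L;print("face",np.linalg.norm(v),np.degrees(np.arctan2(v[1],v[0])),"ideal -7.8; mid",hold((L+R)/2))
L=onz(w,*a(72,256),.166);R=onz(w,*a(296,256),.166);v=R-L;print("tine line",np.linalg.norm(v),np.degrees(np.arctan2(v[1],v[0])))
s=lambda u,v:((u+.5)/6-.5+250,(v+.5)/5.2-.5+235)
p=onz(c,*s(162,150),.22);print("scene pump",hold(p)); p=onz(c,*s(534,66),.22);print("round",hold(p))
```

```text
soap [0.484 0.278 0.22 ] [ 0.817 -4.006] [0.476 0.233 0.211] spout len 0.04622692271391468 heading -100.07585516773752 ideal -97.8
round [0.631 0.261 0.22 ] [   3.229 -152.275] [0.626 0.211 0.211] spout len 0.04957402508551214 heading -96.19884902945257 ideal -97.8
face 0.04893956599526209 -9.181440437436276 ideal -7.8; mid [-26.543  -5.458]
tine line 0.07524459960155114 -8.151237677481662
scene pump [-1.853 -0.816]
round [  -0.423 -149.097]
```

Run:
```python
from bench import r
print(r.sign_off())
```

```text
the job is handed in; nothing more can be done
None
```

The square soap bottle now hangs in the free near fork, and its pump has been pressed to the stop and let rise again. I handed the job in at about 21 s of the 58 s allowed.

**Hanging:** I gripped the body from the front with the tool pitched 25° down and slid the neck in over the tips. I felt the slot end at about 5 N, backed off about 2 mm, and lowered until the collar took the weight. The underside was then at z ≈ 23 mm, as specified. Only then did I let go and back away.

**Priming:** With closed fingers tilted at 42° under the shelf, I pressed the head from first contact to a hard stop. That took about 14 mm of travel, with the force rising from about 5 N to 10 N and then jumping to 20 N at the stop. I then rose clear and moved the arm away.

**Last checks:**
- **Soap bottle:** it is upright behind the tips, with the spout within about 2° of straight to the front, over the drip dish. The pump head is back up.
- **Other things:** the round bottle hangs unchanged, and the tin, spice jar and teaspoon look unmoved. I did not measure the other bystanders again; nothing in the pictures or force readings suggests contact.

**What disagreed:**
- My first estimate of the fork seat from the scene camera and the wrist camera's view of the tines differed by about 5 mm front to back. I settled it by feeling for the slot end.
- That touch tilted the bottle in the grip by roughly 1–2°. It was upright again after release.

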